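Refit the belt cover of a buffing spindle

ROBOT

A 6-joint arm with a two-finger parallel gripper is mounted at the origin on the work surface. World frame = base frame: x ahead of the robot, y to its left, z up, the work surface at z = 0. Lengths are in m, angles in rad, forces in N, time in s.
With the tool pointing down it reaches from about 0.225 to 0.875 m from the base axis. Payload 3.4 kg.
Tool frame: the origin (TCP) lies midway between the tips of the shut fingers; the grasp point (between the pads) lies 19 mm behind it; x points along the fingers, z is the direction in which the jaws open and shut, and the axes are right-handed (so a half turn about x gives the same grasp; the last joint's range is limited). The gripper opens to 85 mm and grips with 20 to 120 N. Pads are 22 mm wide; open, the fingers measure 114 mm over their backs; the gripper's body (76 mm by 85 mm) begins 54 mm behind the grasp point. The pads swing forward as they close: fully open they stand 13 mm farther back than shut.
Start: joints at [1.138, 0.276, 1.505, -0, 1.361, -0.121], TCP at [0.176, 0.547, 0.231] pointing down, gripper open.
Joint ranges: [-2.89, 2.89], [-0.75, 2.08], [0.22, 2.7], [-1.18, 4.32], [0.11, 2.71], [-2.7, 2.7]. Speed limits (rad/s): [2.57, 2.57, 3.14, 3.14, 3.14, 3.14].

INTERFACE

Orientations are given as a unit quaternion [w, x, y, z].
In Python, from rig import manip, eyes gives the robot as it stands. The module is installed in compiled form; this text tells all that it offers.
- The arm moves only by the shell command python3 -m crank 'ROWS' [FORCE]. ROWS is JSON, a list of rows, each a list of 7 numbers: the shift along the tool's x, y, z in cm, then the turn, a rotation vector about the tool's x, y, z in degrees, then the finger opening in cm, from 0 to 8.54. A call has 1 to 5 rows; each row is the pose to reach, as a shift and turn from the pose commanded when the call began, along the tool's axes at that moment; what a row does not reach only later rows make up. A row lasts 1/8 s, in which the tool goes at most 62.5 mm and 10.7 degrees, less where a joint would pass 70% of its speed; a pose out of reach is approached as far as the arm can. A call with a gripper value outside its range is refused whole. The fingers move at their own pace and stop on an object; FORCE is the grip in N (left out, the last holds). Time passes only in rows, so rows that repeat a pose let the fingers close. It gives the time, the measured TCP pose, the force and the opening at its end, in the units of the state.
- manip.get_state(): the state, without advancing time (a new reading comes with each control period).
- eyes.get_image(name): name is "side" or "top"; returns a dict with "color" (420x560x3 uint8, blue, green, red), "z_map" (420x560 float32, m along the optical axis (not along the pixel's ray), 0 where there is no reading), "vertical_fov" (degrees; the focal length in pixels is half the picture's height over the tangent of half this angle, whatever the lens; pixels are square), "cx", "cy" (the principal point, pixels), "eye" and "attitude" of the camera in the world. Camera axes: x right, y up, looking along -z (the intrinsics and any distortion apply to the point x, -y, -z); pixel columns grow to the right and rows downward; lengths in m; the calibration is good to about 2 mm. A picture is of the moment at which its call begins.
- manip.sign_off(): hands the job in, once; it reports no verdict.
The state is a dict: "clock": time; "qpos": joint angles; "qd": joint speeds; "effort": joint torques, N m; "position": TCP position; "ee_rot": TCP orientation; "contact_force": force on the tool from outside, world axes, zero at the start; "moment": the same for the moment, N m; "width": finger opening in m.
Only numpy, scipy, OpenCV 4.12 (cv2) and the standard library are available. Lean on these libraries where they do the work, as an engineer would, in place of code of your own. Each camera call takes 0.05 s, during which the arm holds its last target.

TASK

The belt case of the buffing spindle stands open and its cover hangs by its pull loop on one of the tool stand's two hooks. Lift the loop clear of the hook's upturned tip without wrenching the hook, then, going by feel and never forcing it, hook the cover's two tabs in under the keeper at the back of the case with the cover tilted, swing it down and press its front edge past the spring roller until it is shut flat. Leave the spanner hanging on its hook and the other things on the bench where they are.

Things in the scene. Friction and masses are not known exactly. Their poses are not given: they have to be found in the camera images.
- stand: Tool stand, fixed: perforated grey panel 300 mm wide, 235 mm high, on a foot. Origin on the bench under the middle of the panel's front face; x points into the panel (hooks stick out along -x), y along it, z up. Two 6 mm wire hooks at y = -65 and +65 mm, 200 mm above the bench. The cover hangs on either one, the spanner on the other, 48 to 60 mm out from the panel.
- hook_a (a point): Upturned tip end of the hook at the stand's y = -65 mm (rod axis, 99 mm out from the panel, 228 mm high). The rod runs level at 200 mm height from the panel to 88 mm out, then turns up to this tip; the rounded end adds 3 mm.
- hook_b (a point): The same point on the hook at the stand's y = +65 mm.
- cover: Belt cover, loose, 0.18 to 0.35 kg: white metal plate with a pull loop of 8 mm round rod. Origin: middle of the loop's straight grip bar; y along the bar; z from plate to bar (up while hanging); -x is the outer face's side. The bar is 100 mm long, legs at y = -50 and +50 mm. The hook passes under the bar at y = 0: pinch the bar beside it; it can turn between finger pads.
- cover_edge (a point): Middle of the plate's front edge (the loop's end), mid-thickness: 55 mm below the bar, at cover z = -55 mm, x = +3 mm. The plate is 120 mm wide (y), 4 mm thick (inner face x = +5, outer face x = +1 mm) and runs from z = -55 to -165 mm. A raised 3 mm panel on the outer face (z = -86 to -148 mm) is only seen, not felt.
- cover_tabs (a point): Midway between the two tab ends, mid-thickness: cover z = -179 mm, x = +3 mm. The tabs are flat, in the plate's plane, 24 mm wide at y = -38 and +38 mm, and stick out 14 mm beyond the plate's lower edge.
- drive: Belt drive of a buffing spindle, fixed: white case with open top, motor and wheel behind. Origin on the bench under it; x from front to back (keeper, motor), y across, z up. Deck at z = 85 mm, x = -68 to +80, opening x = -44 to +45, y = -52 to +52 mm. Shut: plate flat on the deck, outer face up, tab ends at x = 72, front edge at x = -52, grip bar at x = -107, z = 90 mm, in front of the case.
- keeper (a point): Middle of the lower front edge of the keeper's lip: drive x = 57, z = 94 mm, so a 9 mm gap above the deck, closed by a wall at x = 72 mm. The keeper is 142 mm wide, its lip 4 mm thick. Side guides for the plate, 10 mm high, stand at y = -66 and +66 mm (132 mm apart), x = -20 to +80 mm.
- catch_axis (a point): Axis of the spring roller at the middle of the case's front edge: drive x = -56.5, z = 95.3 mm; roller radius 8 mm, 15 mm wide, axis along y. It gives way up to 7 mm along -x (spring 3 N at first, 5.5 N at 3.5 mm): pressing the cover's front edge down past it takes about 4 to 10 N. Its bracket reaches out to x = -79 mm, 26 mm wide.
- spanner: Bystander, loose: steel ring spanner about 160 mm long, hanging by its ring on the other hook. Origin at the ring's centre.
- chuck: Bystander, loose: steel lathe chuck, 94 mm diameter, 66 mm high with its four jaws, standing on the bench. Origin under its centre.
- tub: Bystander, loose: round screw tub, 76 mm diameter, 70 mm high. Origin under its centre.
- bitcase: Bystander, loose: flat black case 110 x 65 x 32 mm. Origin under its centre.
Not all that is in view belongs to the job. Several things have the shape of the cover; the one meant has the colours described above.

How it is judged:
On the way, in this order (a step that is already met when the one before it is completed fails the run):
1. the cover's loop is off the hook, in front of its tip, in the air (x of cover in the frame of stand below -0.115 m and height (world z) of cover_tabs above 0.03 m), for 0.1 s.
2. both tabs are in under the keeper while the cover is still tilted, front edge raised (x of cover_tabs in the frame of drive between 0.0585 and 0.074 m and z of cover_tabs in the frame of drive below 0.094 m and z of cover_edge in the frame of drive above 0.107 m), for 0.1 s.
At the end, for the whole second after the job is handed in: Cover at rest on the case, outer face up, level within 8 deg: tab ends under the keeper, within 8 mm of its back wall and 7 mm of the deck, front edge under the roller (mid-thickness under 5.5 mm above the deck). Spanner hangs on its hook; it, chuck, tub and bit case moved under 30 mm (x of cover_tabs in the frame of drive between 0.064 and 0.075 m and z of cover_tabs in the frame of drive below 0.092 m and z of cover_edge in the frame of drive between 0.083 and 0.0905 m and angle between cover's own x axis and vertical above 3 rad and linear speed of cover below 0.02 m/s and height (world z) of spanner above 0.185 m and distance of each of spanner, chuck, tub, bitcase from where it was at the start of the episode below 0.03 m); the robot touches nothing.
It fails at once if the hook is wrenched: more than 30 N between the cover and the tool stand (contact force between cover and stand above 30 N).
It fails at once if the spanner is knocked off its hook (height (world z) of spanner below 0.15 m).
It fails at once if the cover is forced: more than 40 N between it and the belt drive while its front edge is still raised above the roller (contact force between cover and drive above 40 N and z of cover_edge in the frame of drive above 0.106 m).
It also fails if it takes over 61 s, if anything falls off the work surface, if the arm or the gripper's body presses on something with over 40 N, if the wrist force passes 120 N, or if a joint passes its speed limit or range.

## Working session

There is one attempt and no reset: what is moved stays moved. The work goes in short steps, Python scripts to look and compute and a shell command to move; the robot and the scene stay as the last step left them, time stands still between calls to the robot, and variables do not carry over. Pictures are saved under pics/ and viewed, and the job is handed in when it is done.

```bash
ls; mkdir -p pics
python3 - <<'E'
from rig import manip, eyes
import cv2,numpy as np
print(manip.get_state())
for n in("side","top"):
    d=eyes.get_image(n); cv2.imwrite(f"pics/{n}0.png",d["color"]); np.savez(f"{n}0.npz",**{k:np.array(v) for k,v in d.items()})
    print(n,{k:v for k,v in d.items() if k not in("color","z_map")}, (d["z_map"]>0).mean())
E
```

```text
pics
{'clock': 0.0, 'qpos': array([ 1.13798114e+00,  2.76567720e-01,  1.50618264e+00,  3.35071439e-05,
        1.36071207e+00, -1.20981283e-01]), 'qd': array([-9.74091442e-07, -5.33961047e-05, -4.79261685e-04,  2.74426559e-04,
       -8.45383712e-04,  5.88885776e-06]), 'effort': array([ 1.71274522e-03, -4.16782093e+01, -2.45810062e+01,  7.84544773e-05,
        1.09973652e-02, -5.90131421e-06]), 'position': array([0.17615975, 0.54676303, 0.23043556]), 'ee_rot': array([ 0.57099592, -0.41660133,  0.57216205,  0.41597786]), 'contact_force': array([-0.64009103,  0.40420386,  0.11752955]), 'moment': array([ 0.04650771, -0.04455163, -0.07757629]), 'width': 0.08520750752900882}
side {'vertical_fov': 43.658530227132445, 'cx': 273.24794959143924, 'cy': 208.4653732417447, 'eye': array([ 0.32979667, -0.87827981,  0.83677554]), 'attitude': array([ 0.88149822,  0.46892967, -0.02036509, -0.05148899])} 0.995812074829932
top {'vertical_fov': 47.114220750097296, 'cx': 282.9548356293704, 'cy': 201.06614369200886, 'eye': array([0.23746551, 0.11926899, 1.39165784]), 'attitude': array([ 0.70735488,  0.05532395, -0.06729382, -0.7014698 ])} 0.9957993197278912
```

View pics/side0.png

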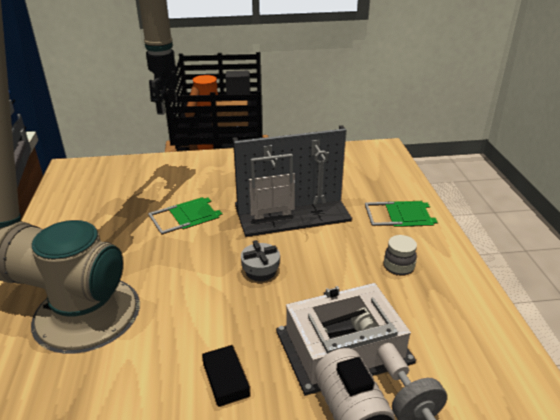

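View pics/top0.png

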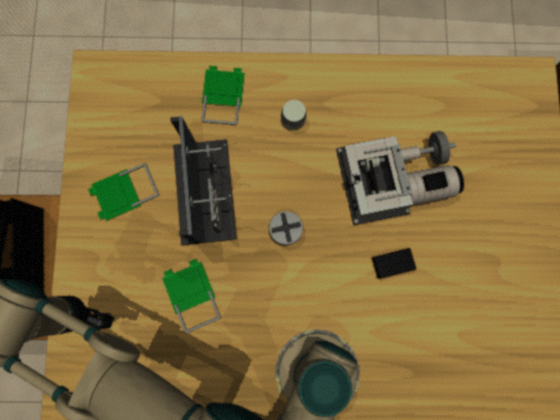

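```bash
cat > h.py <<'E'
import numpy as np,cv2
from scipy.spatial.transform import Rotation as R
def rot(q): return R.from_quat(np.roll(np.asarray(q,float),-1))
def cloud(d):
    z=d["z_map"];h,w=z.shape;f=h/2/np.tan(np.radians(float(d["vertical_fov"]))/2)
    u,v=np.meshgrid(np.arange(w),np.arange(h))
    P=np.stack([(u-float(d["cx"]))/f*z,-(v-float(d["cy"]))/f*z,-z],-1)
    return rot(d["attitude"]).apply(P.reshape(-1,3)).reshape(h,w,3)+d["eye"]
def proj(d,p):
    h=d["z_map"].shape[0];f=h/2/np.tan(np.radians(float(d["vertical_fov"]))/2)
    c=rot(d["attitude"]).inv().apply(np.atleast_2d(p)-d["eye"])
    return np.stack([float(d["cx"])+f*c[:,0]/-c[:,2],float(d["cy"])-f*c[:,1]/-c[:,2]],-1)
def load(n): return dict(np.load(n))
def crop(d,x0,y0,x1,y1,s,fn): cv2.imwrite(fn,cv2.resize(d["color"][y0:y1,x0:x1],None,fx=s,fy=s,interpolation=cv2.INTER_CUBIC))
E
python3 - <<'E'
from h import *
s=load("side0.npz");t=load("top0.npz")
crop(s,220,120,370,240,5,"pics/c1.png")
crop(t,330,120,470,230,5,"pics/c2.png")
crop(s,270,280,450,415,4,"pics/c3.png")
crop(t,165,110,245,255,4,"pics/c4.png")
C=cloud(s);T=cloud(t)
for u,v in[(265,180),(272,150),(320,150),(345,175),(400,380),(150,380)]: print("s",u,v,C[v,u].round(3))
for u,v in[(212,95),(280,300),(500,300),(210,190),(360,190)]: print("t",u,v,T[v,u].round(3))
E
```

```text
s 265 180 [0.428 0.282 0.14 ]
s 272 150 [0.453 0.338 0.196]
s 320 150 [0.576 0.318 0.198]
s 345 175 [ 0.701  0.518 -0.003]
s 400 380 [ 0.633 -0.257 -0.003]
s 150 380 [ 0.155 -0.203  0.001]
t 212 95 [0.807 0.314 0.001]
t 280 300 [0.197 0.103 0.006]
t 500 300 [ 0.201 -0.526 -0.002]
t 210 190 [0.471 0.282 0.208]
t 360 190 [ 0.5   -0.115  0.087]
```

View pics/c1.png

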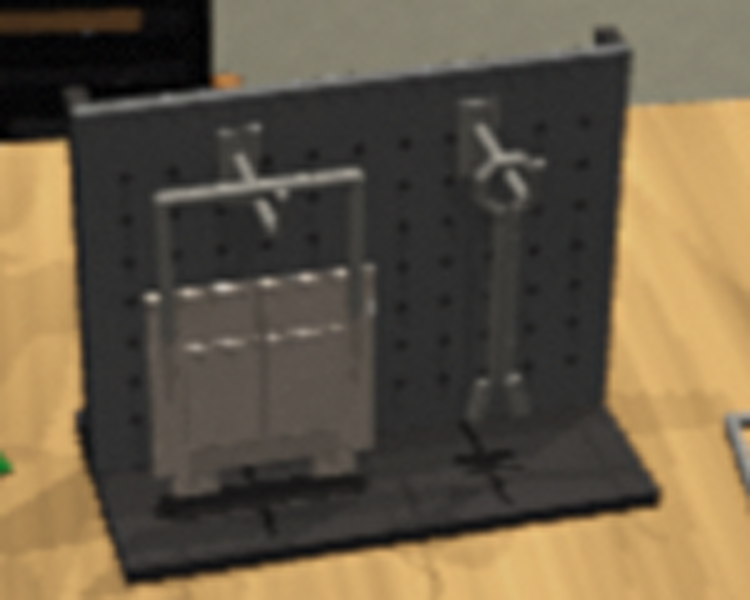

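View pics/c2.png

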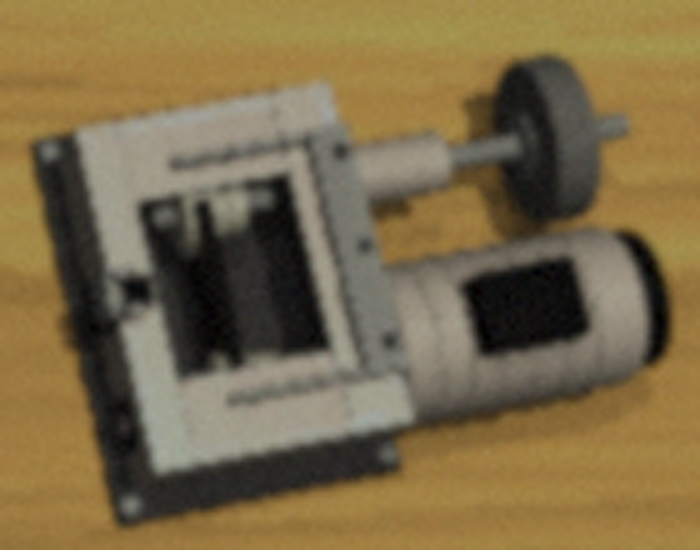

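View pics/c3.png

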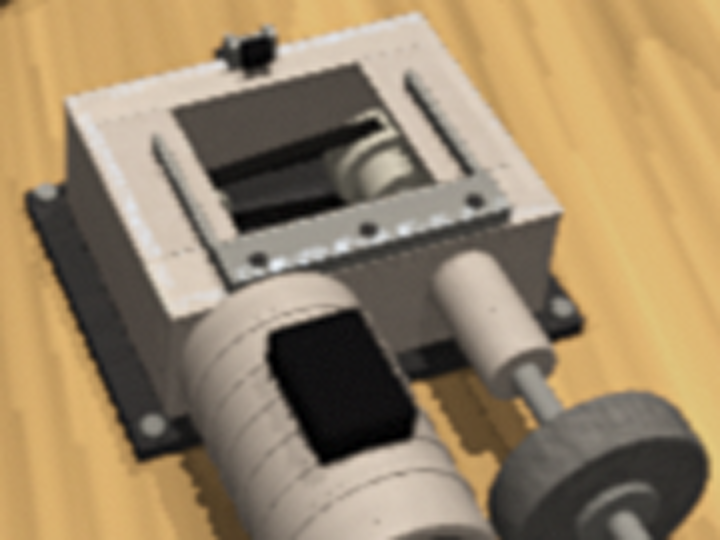

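View pics/c4.png

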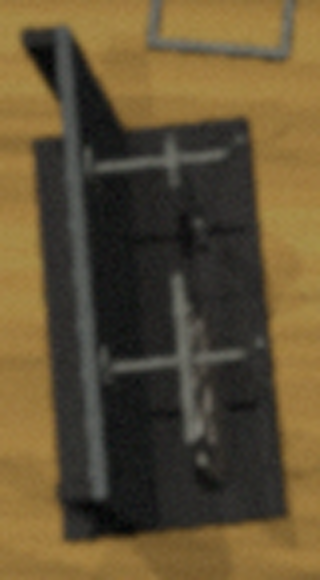

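The white cover is the one meant. It hangs on the left hook in the side view, bar ≈(252..292,157), with the spanner on the right hook at ≈(320,155). The look-alikes have green plates and lie on the bench: side (190,212), (408,213); top (223,88), (118,192), (190,287). So it's the hanging cover in white with the round loop. The drive is at top (375,180), keeper strip toward −y and roller at the front edge (356,178).

Run:
```python
from h import *
s=load("side0.npz");t=load("top0.npz")
C=cloud(s);T=cloud(t)
# panel plane from side cloud
m=(C[...,2]>0.03)&(C[...,2]<0.225)&(C[...,0]>.36)&(C[...,0]<.72)&(C[...,1]>.3)&(C[...,1]<.42)
P=C[m];
for _ in range(6):
    A=np.c_[P[:,0],np.ones(len(P))];c=np.linalg.lstsq(A,P[:,1],rcond=None)[0]
    r=P[:,1]-A@c; P=P[(abs(r)<.006)] if _>1 else P[r>-.01]
print("panel y=a x+b",c,len(P),r.std(),"x range",P[:,0].min(),P[:,0].max(),"z",P[:,2].min(),P[:,2].max())
def ray(d,px,z):
    h=420;f=h/2/np.tan(np.radians(float(d["vertical_fov"]))/2)
    v=rot(d["attitude"]).apply([(px[0]-float(d["cx"]))/f,-(px[1]-float(d["cy"]))/f,-1.]); return d["eye"]+v*(z-d["eye"][2])/v[2]
print("bar side",ray(s,(252,159),.207),ray(s,(292,155),.207))
print("bar top",ray(t,(209.8,179),.207),ray(t,(212.6,220),.207))
# hook tips in top (crop c4 x4 +165,110)
for n,px in(("tipUp",(225,145)),("tipLow",(229.7,196))): print(n,ray(t,px,.231))
# plate cloud
m=(C[...,2]>0.05)&(C[...,2]<0.145)&(C[...,0]>.36)&(C[...,0]<.52)&(C[...,1]>.24)&(C[...,1]<.33)
Q=C[m]
c2=np.linalg.lstsq(np.c_[Q[:,0],Q[:,2],np.ones(len(Q))],Q[:,1],rcond=None)[0];print("plate y=ax+bz+c",c2,len(Q),Q[:,0].min(),Q[:,0].max())
# drive deck from top
m=(abs(T[...,2]-.085)<.006)&(T[...,0]>.35)&(T[...,0]<.7)&(T[...,1]<0)&(T[...,1]>-.35)
m=cv2.morphologyEx(m.astype(np.uint8),cv2.MORPH_OPEN,np.ones((3,3)))
cnt=max(cv2.findContours(m,cv2.RETR_EXTERNAL,cv2.CHAIN_APPROX_NONE)[0],key=cv2.contourArea)
W=np.array([T[v,u] for u,v in cnt[:,0]]); print("deck medz",np.median(T[m>0][:,2]))
im=cv2.resize(t["color"],None,fx=4,fy=4)[460:940,1300:1900].copy()
cv2.imwrite("pics/deckmask.png",cv2.resize(m[115:235,325:475]*255,None,fx=4,fy=4))
r=cv2.minAreaRect((W[:,:2]*1000).astype(np.float32));print(r,cv2.boxPoints(r).round(1))
```

```text
panel y=a x+b [0.1215576  0.27762721] 4584 0.0023819870941701946 x range 0.36001839461469826 0.6534825209353364 z 0.030015685174983098 0.22499289973135106
bar side [0.39619012 0.27656113 0.207     ] [0.49814171 0.28413189 0.207     ]
bar top [0.49977852 0.28393534 0.207     ] [0.39607038 0.27360197 0.207     ]
tipUp [0.58157465 0.24567529 0.231     ]
tipLow [0.45243114 0.23063638 0.231     ]
plate y=ax+bz+c [-0.22440426  0.11693451  0.37358277] 1799 0.36001839461469826 0.505605825306776
deck medz 0.08496079845629234
((561.5445556640625, -161.59063720703125), (165.232421875, 148.4559326171875), 11.129752159118652) [[ 466.2 -104.7]
 [ 494.8 -250.4]
 [ 656.9 -218.5]
 [ 628.3  -72.8]]
```

View pics/deckmask.png

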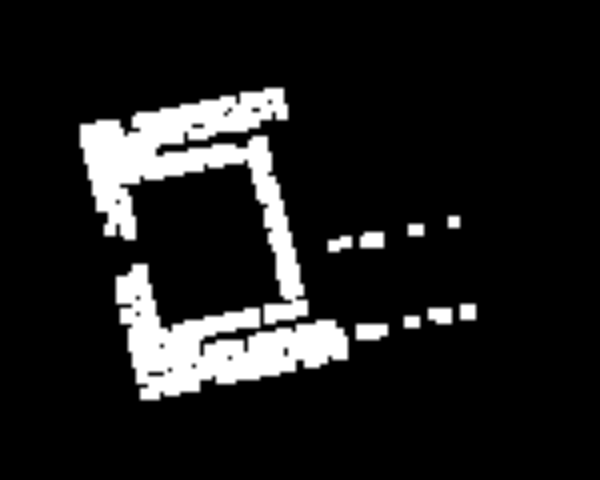

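```bash
cat >> h.py <<'E'
def tool(xdir,zdir):
    x=np.array(xdir,float);x/=np.linalg.norm(x);z=np.array(zdir,float);z-=x*(z@x);z/=np.linalg.norm(z)
    return R.from_matrix(np.c_[x,np.cross(z,x),z])
def delta(st,g,Rt,off=.019,p0=None,R0=None):
    """rows values to bring grasp point (off behind TCP) to g with rotation Rt"""
    R0=rot(st["ee_rot"]) if R0 is None else R0; p0=st["position"] if p0 is None else p0
    tcp=np.array(g)+off*Rt.as_matrix()[:,0]
    return np.r_[R0.inv().apply(tcp-p0)*100,(R0.inv()*Rt).as_rotvec(degrees=True)].round(2)
SX=np.array([-.115,.9934,0]); SX/=np.linalg.norm(SX)   # stand x
DX=np.array([.193,-.981,0]);DX/=np.linalg.norm(DX);DY=np.array([-DX[1],DX[0],0]);DO=np.array([.5604,-.1557,0])
Z=np.array([0,0,1.])
def drv(p): p=np.asarray(p)-DO; return np.array([p@DX,p@DY,p[2]])
def hang_tool(lean,fwd=SX,sgn=1):
    a=np.radians(lean); x=-Z*np.cos(a)+fwd*np.sin(a); z=(fwd*np.cos(a)+Z*np.sin(a))*sgn
    return tool(x,z)
E
python3 - <<'E'
from h import *
from rig import manip
st=manip.get_state();R0=rot(st["ee_rot"]);print(R0.as_matrix().round(3))
for sg in(1,-1):
    Rt=hang_tool(30,sgn=sg);g=np.array([.4217,.277,.207])
    for n,p,Rr in(("up",st["position"]+[0,0,.15],R0),("pre",g-Rt.as_matrix()[:,0]*.09,Rt),("grasp",g,Rt)):
        print(sg,n,delta(st,p,Rr,0 if n=="up" else .019))
s=load("side0.npz");t=load("top0.npz")
for n,p in(("roller",DO+DX*-.0565+Z*.0953),("keeper",DO+DX*.057+Z*.094),("kl",DO+DX*.057+Z*.098-DY*.071),("kr",DO+DX*.057+Z*.098+DY*.071)): print(n,proj(t,p),proj(s,p),p)
E
```

```text
[[-0.001 -0.952  0.307]
 [-0.002  0.307  0.952]
 [-1.     0.    -0.002]]
1 up [-15.     0.    -0.03   0.     0.     0.  ]
1 pre [ -3.77 -33.11 -21.39 -23.91 -29.63   6.37]
1 grasp [  4.02 -31.25 -17.28 -23.91 -29.63   6.37]
-1 up [-15.     0.    -0.03   0.     0.     0.  ]
-1 pre [ -3.77 -33.11 -21.39 150.77   8.72  40.53]
-1 grasp [  4.02 -31.25 -17.28 150.77   8.72  40.53]
roller [[354.73456115 171.70343892]] [[342.53370261 289.95727788]] [ 0.54949337 -0.10026269  0.0953    ]
keeper [[394.40470533 164.5739346 ]] [[366.90939854 329.94793928]] [ 0.57140315 -0.21162791  0.094     ]
kl [[400.56297986 188.87510014]] [[332.01126635 337.42514532]] [ 0.50173856 -0.22533358  0.098     ]
kr [[389.0555264  139.99217927]] [[400.97692661 319.79630872]] [ 0.64106773 -0.19792223  0.098     ]
```

```bash
cat >> h.py <<'E'
def ray(d,px,z):
    f=210/np.tan(np.radians(float(d["vertical_fov"]))/2)
    v=rot(d["attitude"]).apply([(px[0]-float(d["cx"]))/f,-(px[1]-float(d["cy"]))/f,-1.]); return d["eye"]+v*(z-d["eye"][2])/v[2]
E
python3 - <<'E'
from h import *
s=load("side0.npz");t=load("top0.npz")
crop(t,335,125,425,230,7,"pics/c5.png")
crop(s,280,280,430,370,5,"pics/c6.png")
c2=lambda u,v:(330+u/5-.4,120+v/5-.4)
c3=lambda u,v:(270+u/4-.4,280+v/4-.4)
for n,px,z in(("kf1",c2(308,137),.098),("kf2",c2(378,375),.098),("o1",c2(145,205),.085),("o2",c2(290,178),.085),("o3",c2(325,352),.085),("o4",c2(180,378),.085),("rol",c2(130,290),.1)):
    print("t",n,ray(t,px,z).round(4))
for n,px,z in(("rol",c3(250,47),.1),("o front L",c3(175,108),.085),("o front R",c3(360,65),.085),("kf L",c3(218,243),.098),("kf R",c3(500,183),.098)):
    print("s",n,ray(s,px,z).round(4))
E
```

```text
t kf1 [ 0.6208 -0.2033  0.098 ]
t kf2 [ 0.4858 -0.2376  0.098 ]
t o1 [ 0.584  -0.1135  0.085 ]
t o2 [ 0.6006 -0.1956  0.085 ]
t o3 [ 0.501 -0.212  0.085]
t o4 [ 0.4855 -0.1309  0.085 ]
t rol [ 0.5317 -0.1015  0.1   ]
s rol [ 0.5262 -0.1066  0.1   ]
s o front L [ 0.484  -0.1298  0.085 ]
s o front R [ 0.5834 -0.111   0.085 ]
s kf L [ 0.486  -0.2305  0.098 ]
s kf R [ 0.6248 -0.2103  0.098 ]
```

View pics/c5.png

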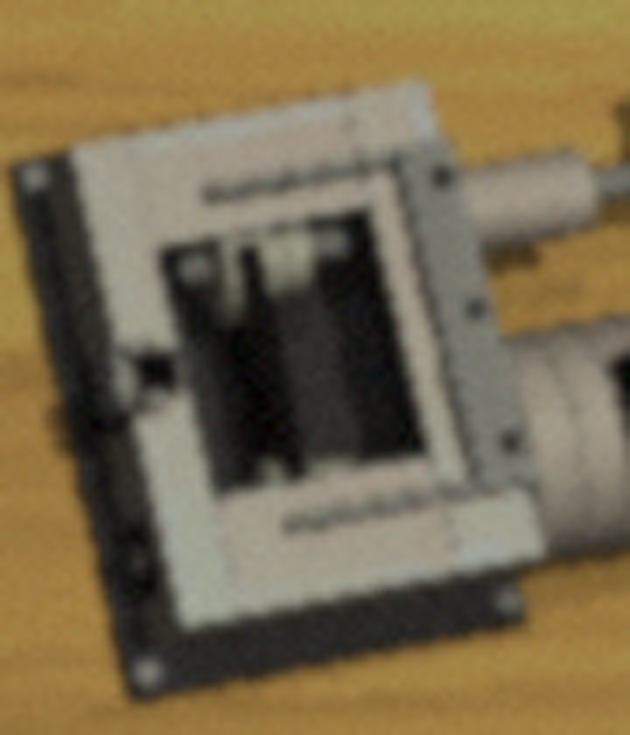

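View pics/c6.png

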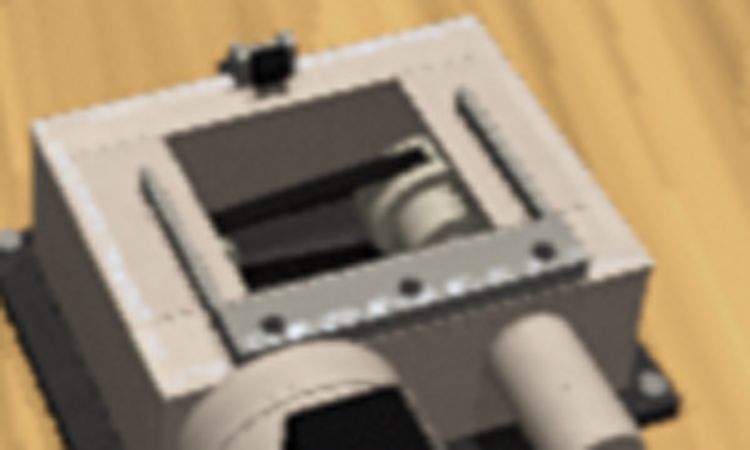

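```bash
sed -i 's/^DX=.*/DX=np.array([.184,-.983,0]);DX\/=np.linalg.norm(DX);DY=np.array([-DX[1],DX[0],0]);DO=np.array([.5421,-.1620,0])/' h.py
python3 -m crank '[[-6,0,0,0,0,0,4.5],[-12,0,0,0,0,0,4.5],[-14,-8,-5,-6,-7,2,4.5],[-14,-14,-9,-12,-15,3,4.5],[-13,-20,-14,-18,-22,5,4.5]]' 120
```

```text
clock: 0.72
position: [0.2758, 0.4207, 0.3657]
ee_rot: [0.577, -0.393, 0.42, 0.58]
contact_force: [0.7, -0.9, -0.4]
width: 0.045
```

```bash
cat > d.py <<'E'
from h import *
from rig import manip
import sys
def go(g,Rt,off=.019,pr="",st=None):
    st=manip.get_state(); print(pr,delta(st,g,Rt,off))
E
python3 - <<'E'
from d import *
Rt=hang_tool(30);g=np.array([.4217,.277,.207])
go(g-Rt.as_matrix()[:,0]*.08,Rt,pr="pre");go(g,Rt,pr="g")
E
```

```text
pre [  3.66 -15.62 -19.51  -7.82 -10.02   1.49]
g [ 11.54 -15.32 -18.14  -7.82 -10.02   1.49]
```

```bash
python3 -m crank '[[0,-5,-4,-2,-3,0,4.5],[1,-9,-9,-5,-6,1,4.5],[3.7,-15.6,-19.5,-7.8,-10,1.5,4.5],[3.7,-15.6,-19.5,-7.8,-10,1.5,4.5],[3.7,-15.6,-19.5,-7.8,-10,1.5,4.5]]'
python3 -m crank '[[0,0,0,0,0,0,4.5]]'
python3 - <<'E'
from d import *
Rt=hang_tool(30);g=np.array([.4217,.277,.207])
go(g-Rt.as_matrix()[:,0]*.08,Rt,pr="pre");go(g,Rt,pr="g")
from rig import eyes
for n in("side","top"):
    d=eyes.get_image(n); np.savez(f"{n}1.npz",**{k:np.array(v) for k,v in d.items()})
    cv2.imwrite(f"pics/{n}1.png",d["color"])
crop(load("side1.npz"),220,90,370,240,4,"pics/s1c.png")
E
```

```text
clock: 1.35
position: [0.425, 0.2443, 0.256]
ee_rot: [0.577, -0.37, 0.339, 0.645]
contact_force: [-0.3, 1.4, -0.6]
width: 0.0452
clock: 1.48
position: [0.4237, 0.2475, 0.2588]
ee_rot: [0.576, -0.372, 0.336, 0.646]
contact_force: [-0.6, 0.1, 0.7]
width: 0.0451
pre [-0.14 -0.14 -0.03 -0.39 -0.17 -0.14]
g [ 7.86 -0.16 -0.01 -0.39 -0.17 -0.14]
```

View pics/s1c.png

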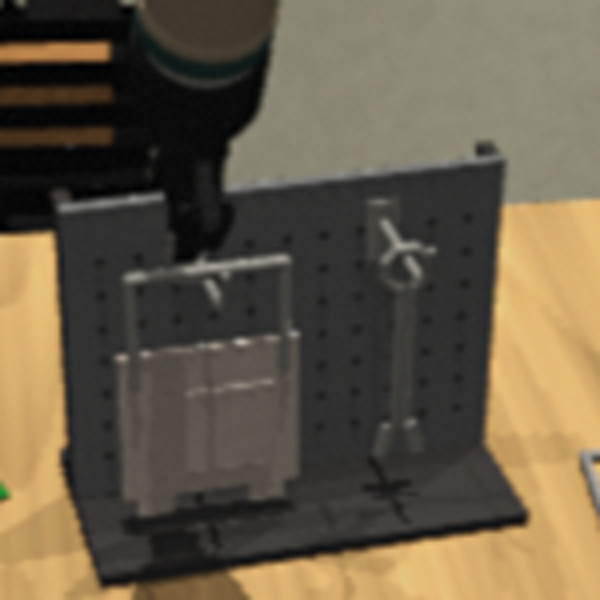

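View pics/top1.png

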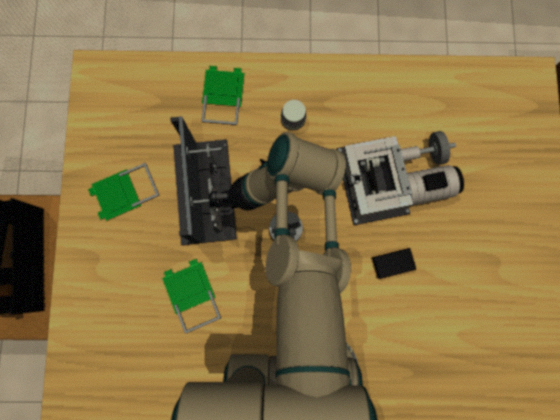

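```bash
python3 -m crank '[[2,-0.1,0,-0.4,-0.2,-0.1,4.5],[4,-0.1,0,-0.4,-0.2,-0.1,4.5],[6,-0.1,0,-0.4,-0.2,-0.1,4.5],[7.9,-0.1,0,-0.4,-0.2,-0.1,4.5],[7.9,-0.1,0,-0.4,-0.2,-0.1,4.5]]'
python3 - <<'E'
from d import *
Rt=hang_tool(30);g=np.array([.4217,.277,.207])
go(g,Rt,pr="g")
from rig import eyes
for n in("side","top"):
    d=eyes.get_image(n); np.savez(f"{n}2.npz",**{k:np.array(v) for k,v in d.items()})
crop(load("side2.npz"),230,110,330,200,8,"pics/s2c.png")
E
```

```text
clock: 2.2
position: [0.4182, 0.2882, 0.1905]
ee_rot: [0.574, -0.374, 0.332, 0.648]
contact_force: [-0.0, -0.7, -0.1]
width: 0.0453
g [-0.11 -0.22 -0.17  0.26 -0.01 -0.15]
```

View pics/s2c.png

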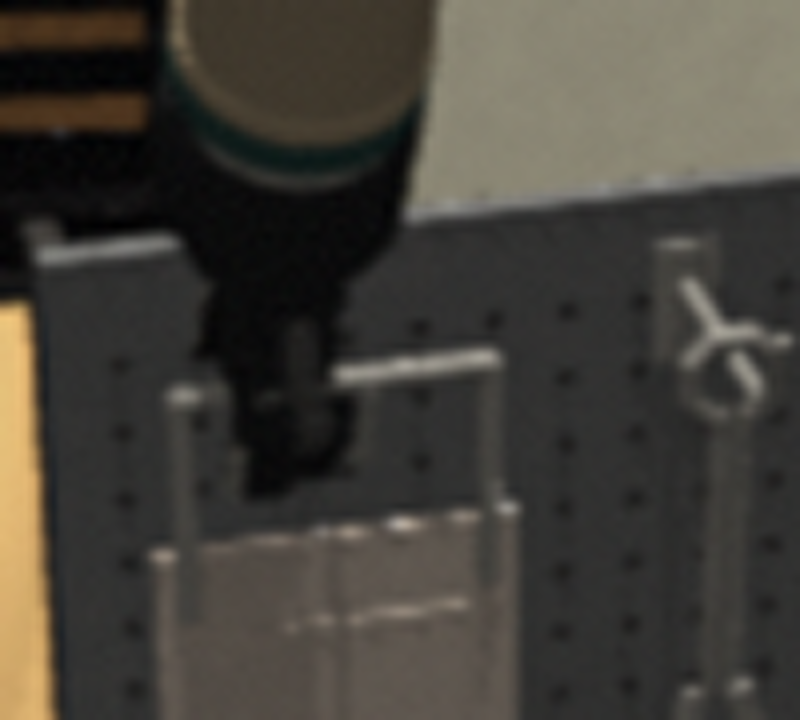

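```bash
python3 -m crank '[[0,-0.2,-0.1,0,0,0,2],[0,-0.2,-0.1,0,0,0,1],[0,-0.2,-0.1,0,0,0,0],[0,-0.2,-0.1,0,0,0,0],[0,-0.2,-0.1,0,0,0,0]]' 30
```

```text
clock: 2.92
position: [0.423, 0.2857, 0.1904]
ee_rot: [0.576, -0.374, 0.332, 0.646]
contact_force: [0.7, -1.8, 5.6]
width: 0.0069
```

```bash
python3 -m crank '[[0,0,0,0,0,0,0],[0,0,0,0,0,0,0],[0,0,0,0,0,0,0]]' 120; python3 -m crank '[[-0.4,0,0.25,0,0,0,0],[-0.8,0,0.45,0,0,0,0]]'; python3 -m crank '[[-0.8,0,0.45,0,0,0,0],[-1.5,0,0.85,0,0,0,0],[-2.3,0,1.35,0,0,0,0],[-2.3,0,1.35,0,0,0,0]]'
```

```text
clock: 3.3
position: [0.4232, 0.2858, 0.1906]
ee_rot: [0.576, -0.374, 0.332, 0.646]
contact_force: [0.9, -2.8, 7.1]
width: 0.0045
clock: 3.55
position: [0.4212, 0.2855, 0.1983]
ee_rot: [0.575, -0.373, 0.333, 0.647]
contact_force: [0.0, 0.3, -3.2]
width: 0.004
clock: 4.05
position: [0.4227, 0.2861, 0.2267]
ee_rot: [0.576, -0.375, 0.331, 0.646]
contact_force: [0.6, 0.4, -3.0]
width: 0.0041
```

```bash
cat >> d.py <<'E'
def snap(k,cs=None,ct=None,f=5):
    from rig import eyes
    o=[]
    for n,c in(("side",cs),("top",ct)):
        if c is None: continue
        d=eyes.get_image(n); np.savez(f"{n}{k}.npz",**{q:np.array(v) for q,v in d.items()})
        crop(d,*c,f,f"pics/{n}{k}.png")
E
python3 - <<'E'
from d import *
snap(3,(220,90,370,240),(165,110,285,260),4)
E
cd pics; python3 -c "
import cv2,numpy as np
a=cv2.imread('side3.png');b=cv2.imread('top3.png');b=cv2.resize(b,None,fx=.8*0+1,fy=1);cv2.imwrite('m3.png',cv2.resize(np.hstack([a,b]),None,fx=.74,fy=.74))"
```

```text
(no output)
```

View pics/m3.png

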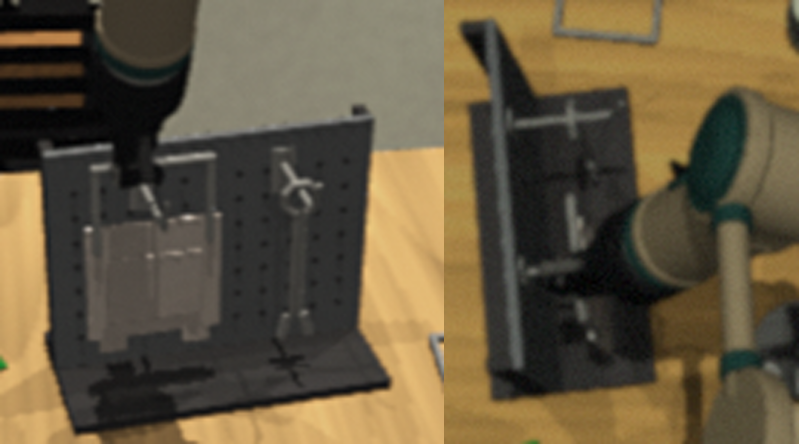

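Run:
```python
from d import *
s=load("side3.npz")
for z in(.237,.243): print(ray(s,(251,145.7),z).round(4),ray(s,(292.6,142.4),z).round(4))
C=cloud(s)
m=(C[...,2]>0.09)&(C[...,2]<0.175)&(C[...,0]>.38)&(C[...,0]<.50)&(C[...,1]>.24)&(C[...,1]<.31)
Q=C[m];c2=np.linalg.lstsq(np.c_[Q[:,0],Q[:,2],np.ones(len(Q))],Q[:,1],rcond=None)[0];print("plate",c2,len(Q),Q.mean(0))
# outward move 75mm in tool axes
st=manip.get_state();R0=rot(st["ee_rot"]);print(R0.inv().apply(-SX*7.5),R0.inv().apply(Z))
```

```text
[0.3958 0.2906 0.237 ] [0.5009 0.2945 0.237 ]
[0.3952 0.2789 0.243 ] [0.4992 0.2828 0.243 ]
plate [0.12740745 0.06202426 0.21032626] 1251 [0.44192898 0.27494039 0.13396517]
[-3.74570788  0.01233556 -6.49765498] [-0.86635556 -0.0009019   0.49942691]
```

```bash
python3 -m crank '[[-0.6,0,-1,0,0,0,0],[-1.2,0,-2.1,0,0,0,0],[-1.9,0,-3.3,0,0,0,0]]';python3 -m crank '[[-0.6,0,-1,0,0,0,0],[-1.2,0,-2.1,0,0,0,0],[-1.9,0,-3.3,0,0,0,0],[-3,0,-4.2,0,0,0,0],[-4.5,0,-4.5,0,0,0,0]]'
```

```text
clock: 4.53
position: [0.4267, 0.247, 0.2254]
ee_rot: [0.576, -0.374, 0.332, 0.647]
contact_force: [-0.7, 0.7, -2.4]
width: 0.0041
clock: 5.15
position: [0.4337, 0.1862, 0.2425]
ee_rot: [0.576, -0.373, 0.333, 0.647]
contact_force: [-0.4, -0.3, -2.1]
width: 0.0036
```

Run:
```python
from d import *
snap(4,(220,80,370,230),(190,100,310,250),5)
```

```text
(no output)
```

View pics/side4.png

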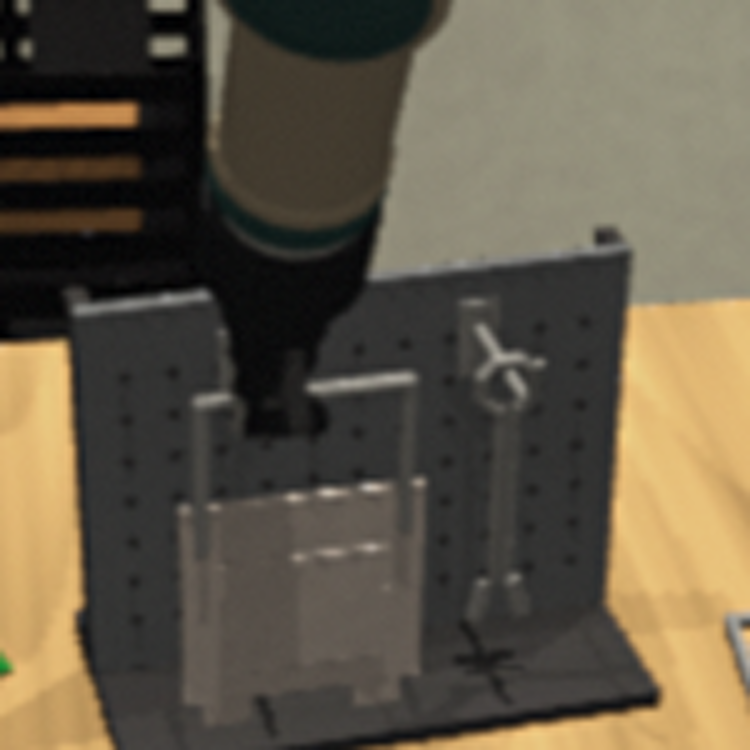

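View pics/top4.png

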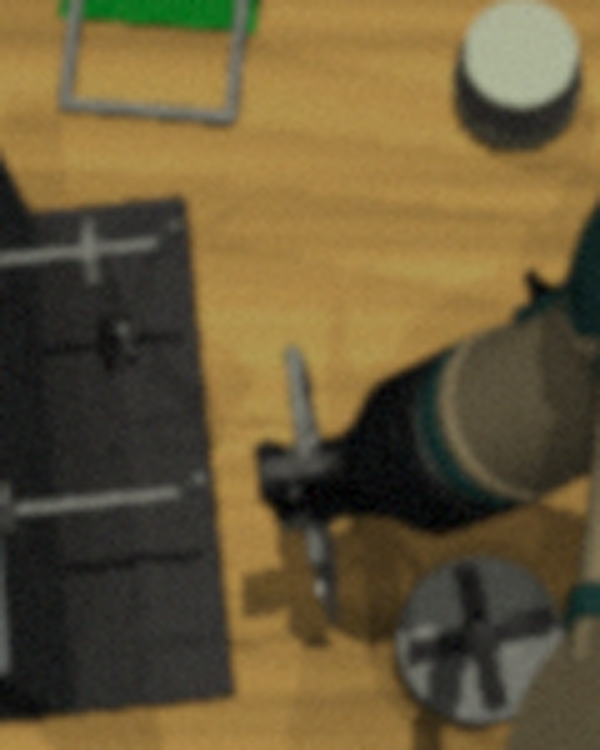

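```bash
cat >> d.py <<'E'
OFFY=-.0235; LEAN0=30.
def place(a,tx,tz,lean0=None,dy=0.):
    """grasp point & tool rot so that cover tilt a(deg), tab ends at drive (tx,tz)"""
    l=LEAN0 if lean0 is None else lean0
    r=np.radians(a);c,s=np.cos(r),np.sin(r)
    b=np.array([tx-.179*c+.003*s,0,tz+.179*s+.003*c])
    g=DO+DX*b[0]+DY*(OFFY+dy)+Z*b[2]
    return g,hang_tool(l-(90-a),fwd=-DX)
E
python3 - <<'E'
from d import *
st=manip.get_state();print(st["qpos"].round(2),rot(st["ee_rot"]).as_matrix().round(3))
go(*place(90,.02-.0,.08+.02),pr="hang");
g,Rt=place(15,.02,.15)
go(g+[0,0,.06],Rt,pr="stage15hi")
go(g+[0,0,.08]-DX*.06,place(60,0,0)[1],pr="mid60")
go(g+[0,0,.06]-DX*.03,place(40,0,0)[1],pr="mid40")
E
```

```text
[-0.14  0.12  1.8   0.51  1.39 -1.97] [[-0.054 -0.993 -0.102]
 [ 0.496 -0.115  0.861]
 [-0.867 -0.004  0.499]]
hang [-20.24  -4.37 -31.41  -3.35  -0.06   2.22]
stage15hi [-11.22  -3.3  -19.09  -4.31  74.9   -0.3 ]
mid60 [ -8.81  -2.79 -12.02  -3.85  29.92   1.29]
mid40 [ -9.    -3.04 -16.12  -4.1   49.91   0.61]
```

```bash
python3 -m crank '[[-4,-0.5,0,0,3,0,0],[-6,-1,-3,-1,10,0,0],[-7,-1.5,-6,-2,17,0.5,0],[-8,-2.2,-9,-3,24,1,0],[-8.8,-2.8,-12,-3.9,30,1.3,0]]'; python3 -m crank '[[0,0,0,0,0,0,0]]'
python3 - <<'E'
from d import *
st=manip.get_state();print(st["qpos"].round(2),st["moment"])
g,Rt=place(15,.02,.15)
go(g+[0,0,.08]-DX*.06,place(60,0,0)[1],pr="mid60")
go(g+[0,0,.06]-DX*.03,place(40,0,0)[1],pr="mid40")
go(g+[0,0,.06],Rt,pr="stage15hi")
snap(5,(210,40,460,290),(240,80,440,230),3)
E
```

```text
clock: 5.88
position: [0.4792, 0.0436, 0.259]
ee_rot: [-0.45, 0.545, -0.452, -0.545]
contact_force: [0.7, -0.7, -2.9]
width: 0.0037
clock: 6.0
position: [0.4784, 0.0446, 0.2581]
ee_rot: [0.45, -0.543, 0.452, 0.546]
contact_force: [-0.9, 0.9, -2.0]
width: 0.0041
[-0.05  0.12  1.64  0.    1.38 -1.81] [0.20923854 0.08979922 0.0137603 ]
mid60 [-0.21 -0.11 -0.27  0.19  0.1  -0.26]
mid40 [ 1.67 -0.11 -3.92  0.23 20.1  -0.22]
stage15hi [ 1.22 -0.09 -7.62  0.28 45.1  -0.17]
```

View pics/side5.png

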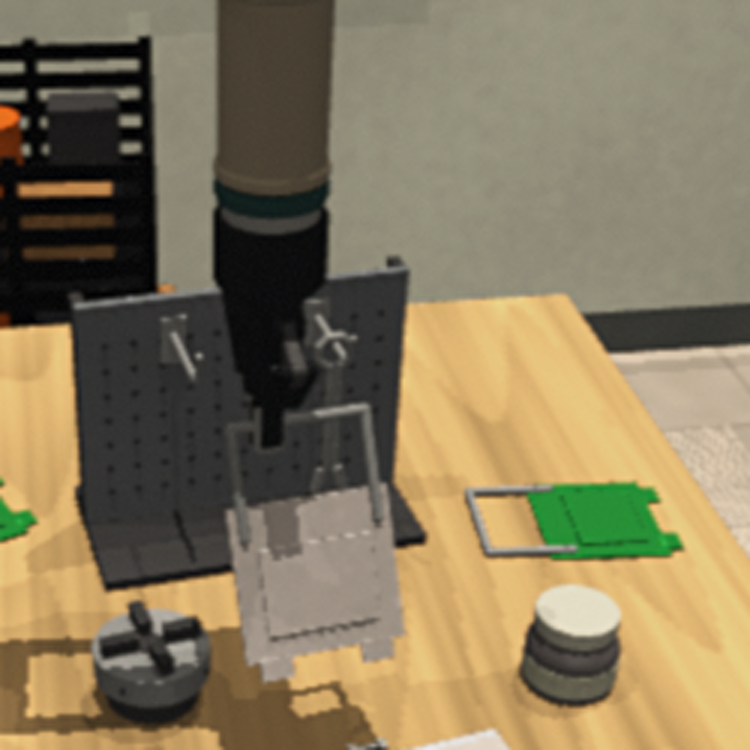

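View pics/top5.png

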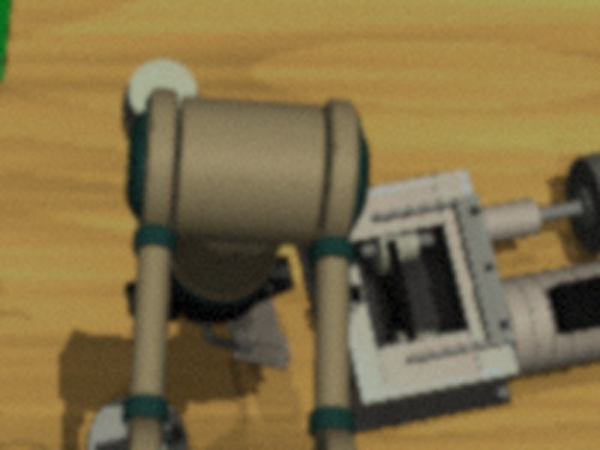

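```bash
python3 -m crank '[[0.6,0,-1,0,6,0,0],[1.2,0,-2.5,0,13,0,0],[1.6,0,-4,0,20,0,0],[1.5,0,-5,0,27,0,0],[1.4,0,-6.2,0.2,35,0,0]]'
python3 - <<'E'
from d import *
g,Rt=place(15,.02,.15)
go(g+[0,0,.06],Rt,pr="stage15hi")
E
```

```text
clock: 6.72
position: [0.4897, -0.017, 0.2447]
ee_rot: [-0.295, 0.682, -0.568, -0.355]
contact_force: [-0.5, -0.7, -2.7]
width: 0.0039
stage15hi [ 0.68 -0.14 -1.16 -0.11  9.95 -0.15]
```

```bash
python3 -m crank '[[0.4,0,-0.6,0,5,0,0],[0.7,-0.1,-1.2,0,9,0,0],[0.7,-0.1,-1.2,0,9,0,0]]'
cat >> d.py <<'E'
def platefit(k,x0,x1,y0,y1,z0,z1,name="side"):
    d=load(f"{name}{k}.npz");C=cloud(d);hsv=cv2.cvtColor(d["color"],cv2.COLOR_BGR2HSV)
    m=(C[...,2]>z0)&(C[...,2]<z1)&(C[...,0]>x0)&(C[...,0]<x1)&(C[...,1]>y0)&(C[...,1]<y1)&(hsv[...,1]<60)&(hsv[...,2]>110)
    Q=C[m]
    for _ in range(4):
        c=Q.mean(0);n=np.linalg.svd(Q-c,full_matrices=False)[2][2];e=(Q-c)@n;Q=Q[abs(e)<.004]
    if n[2]<0:n=-n
    dr=R.from_matrix(np.c_[DX,DY,Z]).inv().apply(n)
    print("plate n",len(Q),"c drv",drv(c).round(4),"n drv",dr.round(3),"tilt",np.degrees(np.arctan2(dr[0],dr[2])).round(2),"roll",np.degrees(np.arctan2(dr[1],dr[2])).round(2))
    return d,C,m
E
python3 - <<'E'
from d import *
g,Rt=place(15,.02,.15)
st=manip.get_state();print(st["qpos"].round(2))
go(g+[0,0,.06],Rt,pr="stage15hi")
snap(6,(210,120,430,340),(240,80,440,230),3)
d,C,m=platefit(6,.42,.64,-.18,.05,.13,.32)
cv2.imwrite("pics/m6.png",cv2.resize((m*255).astype(np.uint8)[120:340,210:430],None,fx=2,fy=2))
E
```

```text
clock: 7.1
position: [0.4928, -0.0298, 0.2441]
ee_rot: [-0.249, 0.707, -0.589, -0.303]
contact_force: [-0.2, -1.2, -2.0]
width: 0.004
[ 0.31  0.23  1.8  -0.78  1.33 -1.16]
stage15hi [-0.1  -0.06 -0.14  0.15  1.18 -0.25]
plate n 3179 c drv [-0.0489 -0.0051  0.2194] n drv [0.346 0.021 0.938] tilt 20.25 roll 1.28
```

View pics/side6.png

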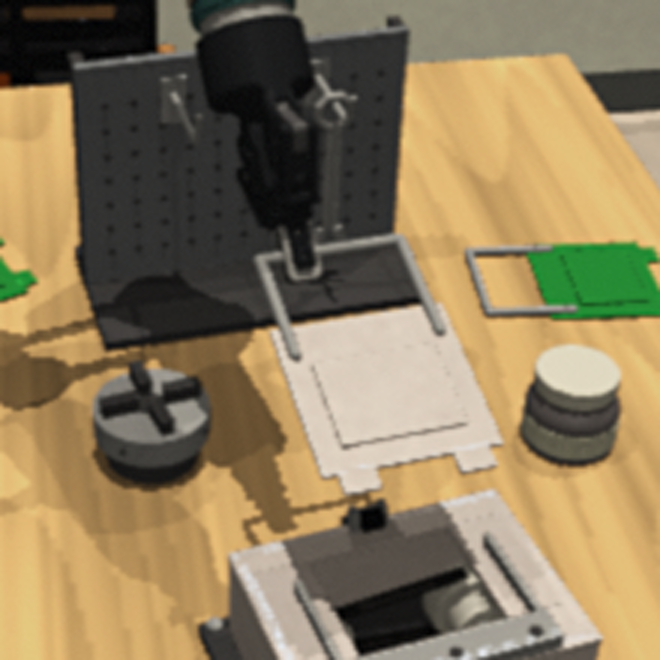

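View pics/m6.png

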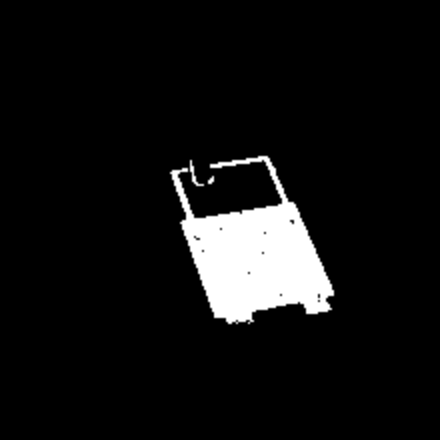

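View pics/top6.png

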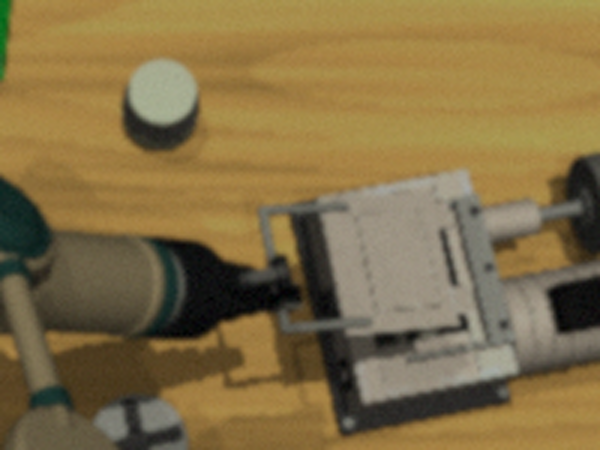

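```bash
cat >> d.py <<'E'
def rect(C,m,zmin=None):
    """min-area rect of the plate mask in plane coords (drive x/cos tilt, y)"""
    Rr=R.from_matrix(np.c_[DX,DY,Z])
    Q=Rr.inv().apply(C[m]-DO)
    c=Q.mean(0);n=np.linalg.svd(Q-c,full_matrices=False)[2][2]; n*=np.sign(n[2])
    Q=Q[abs((Q-c)@n)<.004]
    e1=np.array([n[2],0,-n[0]]);e1/=np.linalg.norm(e1);e2=np.cross(n,e1)
    uv=np.c_[(Q-c)@e1,(Q-c)@e2]
    r=cv2.minAreaRect((uv*1000).astype(np.float32))
    ctr=c+e1*r[0][0]/1000+e2*r[0][1]/1000
    return r,ctr,e1,e2,n,uv,c
E
python3 - <<'E'
from d import *
d,C,m=platefit(6,.42,.64,-.18,.05,.13,.32)
m2=cv2.morphologyEx(m.astype(np.uint8),cv2.MORPH_OPEN,np.ones((9,9)))>0
r,ctr,e1,e2,n,uv,c=rect(C,m2); print("body rect",r,"centre",ctr.round(4))
# tab ends: extreme along e1
r2,*_=rect(C,m);print("all",r2)
a=np.radians(r[2] if r[2]<45 else r[2]-90)
r3,_,_,_,_,uv3,c3=rect(C,m)
for lo,hi in((-.06,-.02),(.02,.06)):
    q=uv3[(uv3[:,1]>lo)&(uv3[:,1]<hi)];i=np.argsort(q[:,0])[-12:];p=q[i].mean(0);print("tab",p.round(4),(c3+e1*p[0]+e2*p[1]).round(4))
    q=q[q[:,0]>.068] if 0 else uv3[(uv3[:,0]>uv3[:,0].max()-.009)]
tabs=uv3[uv3[:,0]>uv3[:,0].max()-.008];print("tab y's",np.percentile(tabs[:,1],[0,50,100]).round(4))
h,_=np.histogram(tabs[:,1],bins=np.arange(-.07,.071,.005));print(h)
E
```

```text
plate n 3179 c drv [-0.0489 -0.0051  0.2194] n drv [0.346 0.021 0.938] tilt 20.25 roll 1.28
body rect ((-1.2419967651367188, 1.9810295104980469), (120.6081314086914, 117.45304107666016), 89.88751220703125) centre [-0.0445 -0.0039  0.2176]
all ((-19.218338012695312, 1.5365219116210938), (120.62318420410156, 183.69715881347656), 89.47667694091797)
tab [ 0.0641 -0.0338] [ 0.0107 -0.039   0.1992]
tab [0.0707 0.0396] [0.0163 0.0344 0.1954]
tab y's [-0.0295  0.037   0.0502]
[ 0  0  0  0  0  0  0  0  3  0  0  0  0  0  0  0  0  0  0  6 12  7  7  9
  1  0  0  0]
```

Run:
```python
from d import *
s=load("side6.npz");crop(s,290,215,390,295,8,"pics/tabs6.png")
q=lambda u,v:(210+u/3-.3,120+v/3-.3)
for n,p,z in(("tabL",q(361,488),.196),("tabR",q(479,467),.196),("cornFL",q(273,335),.236),("cornFR",q(443,307),.236),("barL",q(258,260),.258),("barR",q(402,238),.258)): print(n,drv(ray(s,p,z)).round(4))
```

```text
tabL [ 0.0138 -0.0437  0.196 ]
tabR [0.0181 0.0319 0.196 ]
cornFL [-0.0973 -0.0613  0.236 ]
cornFR [-0.0923  0.0549  0.236 ]
barL [-0.151  -0.0533  0.258 ]
barR [-0.1463  0.0476  0.258 ]
```

View pics/tabs6.png

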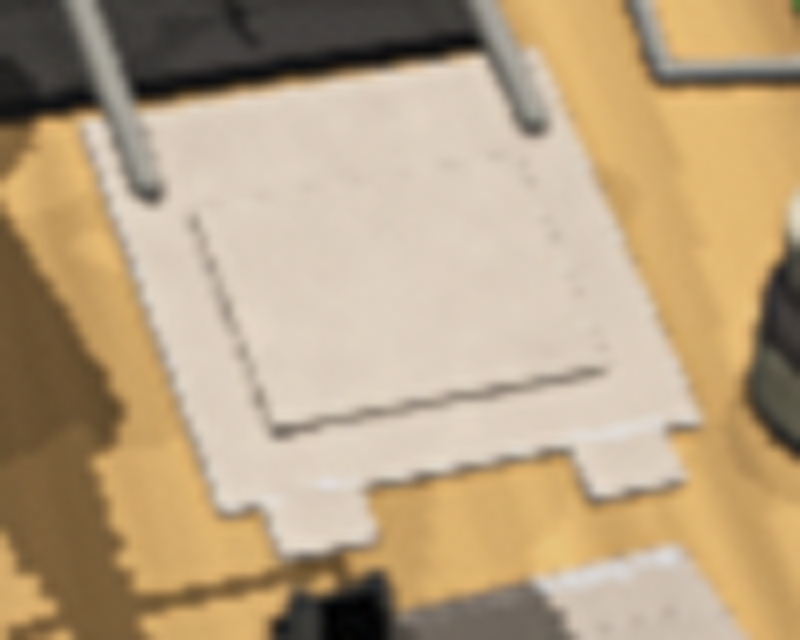

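```bash
sed -i 's/^OFFY=.*/OFFY=-.021; LEAN0=26./' d.py
cat >> d.py <<'E'
CORR=R.from_rotvec(np.radians(1.3)*Z+np.radians(1.2)*DX)
def P(a,tx,tz,pr="",dy=0.):
    g,Rt=place(a,tx,tz,dy=dy); go(g,CORR*Rt,pr=pr)
E
python3 - <<'E'
from d import *
P(15,.03,.17,"a");P(12,.048,.13,"b")
E
```

```text
a [ 3.51 -0.32  1.92 -0.01  5.14 -1.93]
b [ 8.12 -0.33  4.09  0.04  8.14 -1.93]
```

```bash
python3 -m crank '[[1.5,-0.1,0.8,0,2,-0.5,0],[3.5,-0.3,1.9,0,5.1,-1.9,0],[5.5,-0.3,2.9,0,6.6,-1.9,0],[8.1,-0.3,4.1,0,8.1,-1.9,0],[8.1,-0.3,4.1,0,8.1,-1.9,0]]'; python3 -m crank '[[0,0,0,0,0,0,0]]'
python3 - <<'E'
from d import *
P(12,.048,.13,"b")
print(manip.get_state()["qpos"].round(2))
snap(7,(290,230,430,350),(330,120,430,220),6)
d,C,m=platefit(7,.44,.68,-.24,.03,.115,.18)
m2=cv2.morphologyEx(m.astype(np.uint8),cv2.MORPH_OPEN,np.ones((9,9)))>0
r,ctr,*_=rect(C,m2); print("body rect",r,"centre",ctr.round(4))
E
```

```text
clock: 7.82
position: [0.5004, -0.0573, 0.1574]
ee_rot: [-0.211, 0.736, -0.594, -0.248]
contact_force: [0.0, 0.2, -1.6]
width: 0.0037
clock: 7.95
position: [0.5022, -0.0568, 0.1601]
ee_rot: [-0.213, 0.737, -0.593, -0.246]
contact_force: [-0.1, 0.8, -2.6]
width: 0.0042
b [ 0.04  0.06  0.17 -0.04 -0.1   0.05]
[ 0.33  0.37  1.98 -1.01  1.19 -0.84]
plate n 3124 c drv [-0.018   0.0017  0.1441] n drv [0.25  0.    0.968] tilt 14.46 roll 0.02
body rect ((-3.8130340576171875, 1.2681655883789062), (121.47257995605469, 122.1551513671875), 82.6972427368164) centre [-0.0164  0.0063  0.1437]
```

View pics/side7.png

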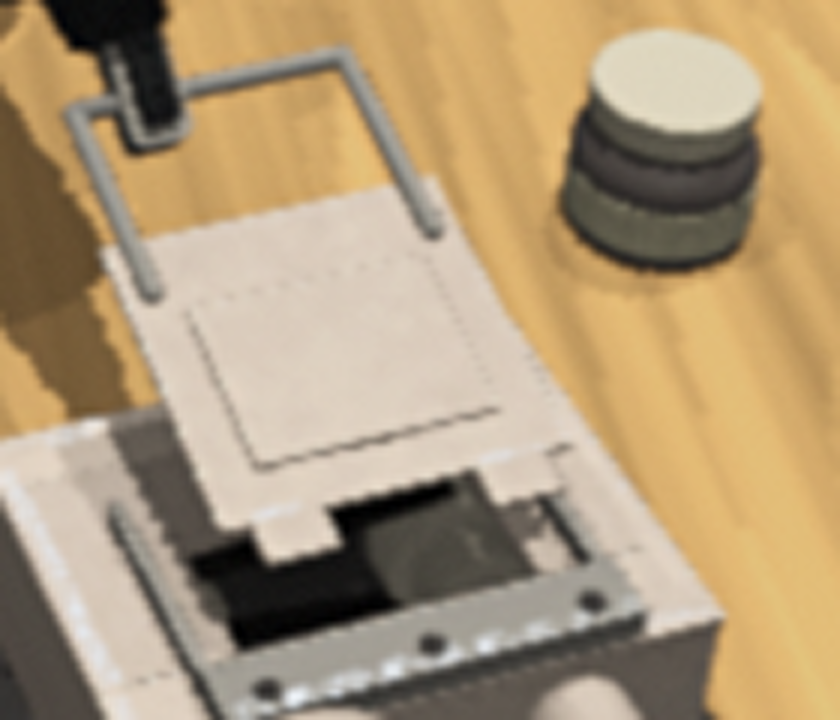

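View pics/top7.png

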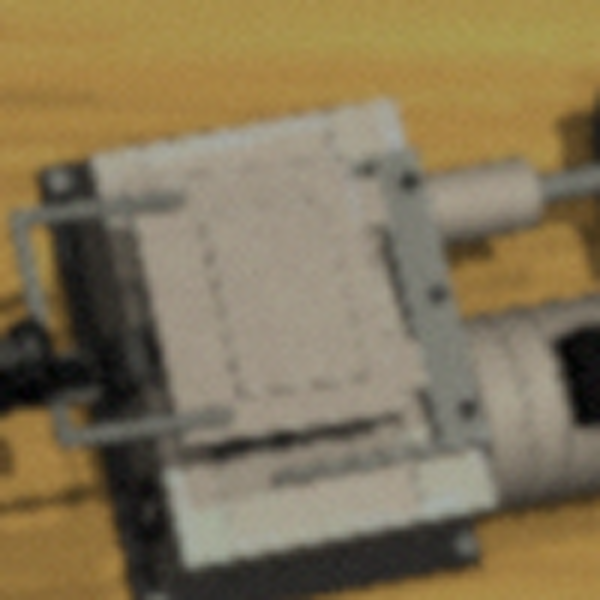

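Run:
```python
from d import *
s=load("side7.npz");t=load("top7.npz")
q=lambda u,v:(290+u/6-.4,230+v/6-.4);w=lambda u,v:(330+u/6-.4,120+v/6-.4)
for n,p,z in(("tabL",q(303,552),.128),("tabR",q(528,496),.128),("cFL",q(105,250),.159),("cFR",q(435,180),.159),("cBL",q(217,525),.132),("cBR",q(573,447),.132),("barL",q(70,110),.172),("barR",q(345,50),.172),("kL",q(207,660),.098),("kR",q(590,563),.098)): print(n,drv(ray(s,p,z)).round(4))
print("top")
for n,p,z in(("tabR",w(388,180),.128),("tabL",w(432,398),.128),("barR",w(18,215),.172),("barL",w(65,438),.172),("kR",w(385,155),.098),("kL",w(448,445),.098)): print(n,drv(ray(t,p,z)).round(4))
```

```text
tabL [ 0.0489 -0.0346  0.128 ]
tabR [0.0482 0.041  0.128 ]
cFL [-0.0673 -0.0572  0.159 ]
cFR [-0.0672  0.0603  0.159 ]
cBL [ 0.0341 -0.057   0.132 ]
cBR [0.0366 0.0618 0.132 ]
barL [-0.1247 -0.0493  0.172 ]
barR [-0.1272  0.0528  0.172 ]
kL [ 0.0553 -0.0671  0.098 ]
kR [0.0545 0.0627 0.098 ]
top
tabR [0.0528 0.0538 0.128 ]
tabL [ 0.0504 -0.0485  0.128 ]
barR [-0.1239  0.0558  0.172 ]
barL [-0.1232 -0.045   0.172 ]
kR [0.0632 0.073  0.098 ]
kL [ 0.0619 -0.0665  0.098 ]
```

```bash
sed -i 's/^OFFY=.*/OFFY=-.023; LEAN0=23.5/' d.py
python3 - <<'E'
from d import *
P(12.5,.049,.105,"a");P(12.5,.049,.095,"b");P(12.5,.049,.09,"c")
E
```

```text
a [ 1.61  0.33  1.88 -0.07  1.9   0.11]
b [ 2.22  0.36  2.67 -0.07  1.9   0.11]
c [ 2.53  0.37  3.07 -0.07  1.9   0.11]
```

```bash
python3 -m crank '[[0.8,0.2,0.9,0,1,0,0],[1.6,0.3,1.9,0,1.9,0,0],[2.2,0.3,2.6,0,1.9,0,0],[2.2,0.3,2.6,0,1.9,0,0]]'
python3 - <<'E'
from d import *
P(12.5,.049,.095,"b");P(12.5,.049,.088,"c")
st=manip.get_state();print(st["qpos"].round(2))
snap(8,(290,230,430,350),(330,120,430,220),6)
d,C,m=platefit(8,.44,.68,-.24,.05,.098,.18)
E
```

```text
clock: 8.55
position: [0.4997, -0.0585, 0.1249]
ee_rot: [-0.202, 0.741, -0.596, -0.234]
contact_force: [0.1, 0.0, -2.3]
width: 0.004
b [-0.05 -0.02 -0.03  0.09 -0.02  0.03]
c [ 0.36 -0.01  0.53  0.09 -0.02  0.03]
[ 0.34  0.44  2.02 -1.07  1.16 -0.72]
plate n 3074 c drv [-0.0154 -0.0017  0.1124] n drv [0.208 0.004 0.978] tilt 11.99 roll 0.25
```

View pics/side8.png

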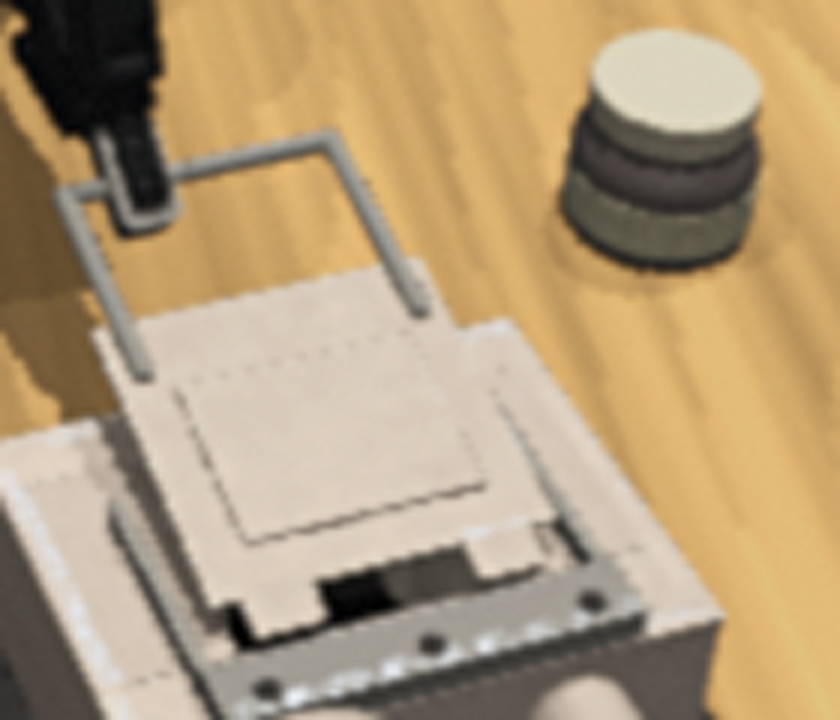

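View pics/top8.png

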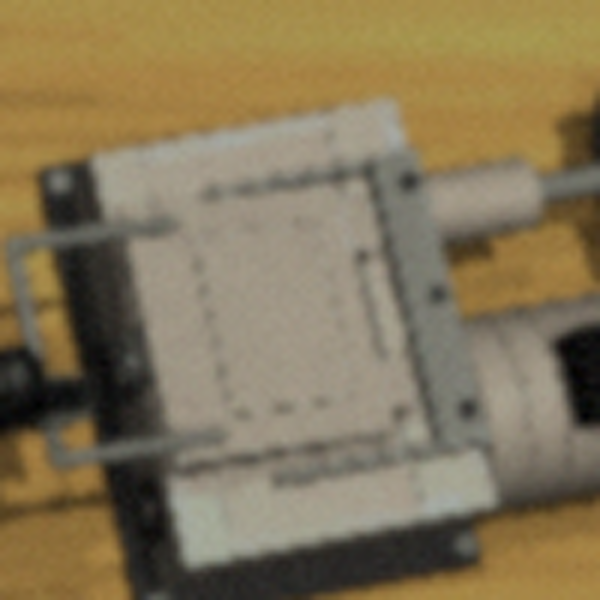

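```bash
python3 -m crank '[[0.15,0,0.2,0,0,0,0],[0.3,0,0.4,0,0,0,0],[0.3,0,0.4,0,0,0,0]]'; python3 -m crank '[[0.05,0,0.08,0,0,0,0],[0.12,0,0.16,0,0,0,0],[0.12,0,0.16,0,0,0,0]]'
python3 -c "
from d import *
P(12.5,.049,.088,'c')"
```

```text
clock: 9.02
position: [0.4995, -0.0588, 0.1197]
ee_rot: [-0.201, 0.741, -0.596, -0.234]
contact_force: [0.8, 0.4, -2.9]
width: 0.004
clock: 9.4
position: [0.4996, -0.0587, 0.1177]
ee_rot: [-0.201, 0.741, -0.596, -0.234]
contact_force: [0.7, -0.0, -2.0]
width: 0.0039
c [-0.08 -0.04 -0.04  0.11 -0.03  0.  ]
```

```bash
python3 -m crank '[[0.06,0,0.08,0,0,0,0],[0.06,0,0.08,0,0,0,0]]'; python3 -m crank '[[0.06,0,0.08,0,0,0,0],[0.06,0,0.08,0,0,0,0]]';python3 -m crank '[[0.06,0,0.08,0,0,0,0],[0.06,0,0.08,0,0,0,0]]'
python3 -c "
from d import *
P(12.5,.049,.088,'c')
snap(9,(290,230,430,350),None,6)
d,C,m=platefit(9,.44,.68,-.24,.05,.098,.18)"
```

```text
clock: 9.65
position: [0.4996, -0.0588, 0.1167]
ee_rot: [-0.202, 0.741, -0.596, -0.234]
contact_force: [0.3, -0.9, -2.4]
width: 0.0039
clock: 9.9
position: [0.4996, -0.0588, 0.1157]
ee_rot: [-0.202, 0.741, -0.596, -0.234]
contact_force: [0.3, 0.1, -2.0]
width: 0.0039
clock: 10.15
position: [0.4997, -0.0588, 0.1148]
ee_rot: [-0.201, 0.741, -0.596, -0.234]
contact_force: [-0.2, -0.6, -2.0]
width: 0.0041
c [-0.26 -0.04 -0.27  0.1  -0.04  0.01]
plate n 1956 c drv [-0.0306 -0.0017  0.1061] n drv [0.17  0.003 0.985] tilt 9.8 roll 0.18
```

View pics/side9.png

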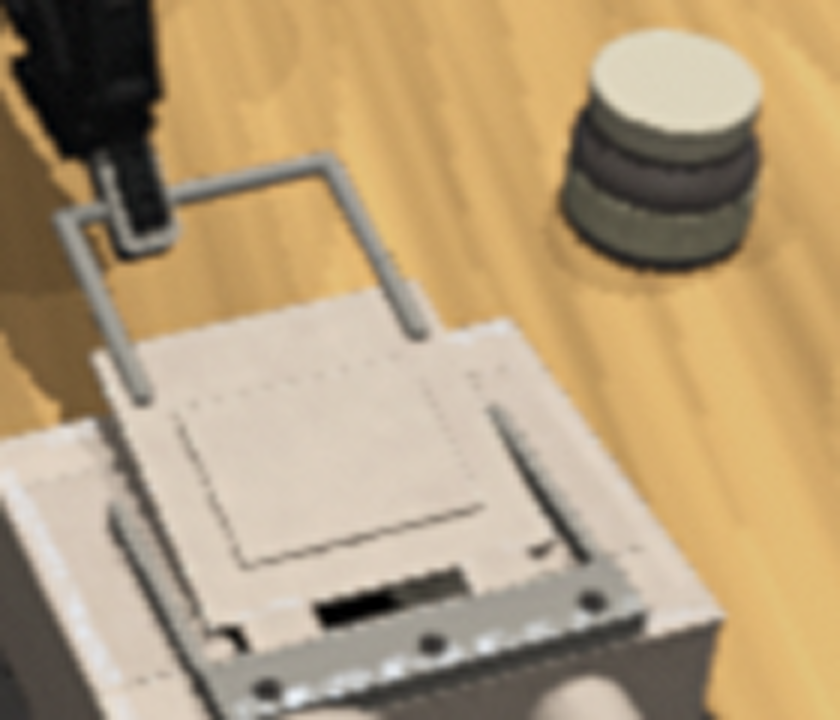

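Run:
```python
from d import *
s=load("side9.npz")
for z0 in(.1,.104,.108): platefit(9,.44,.68,-.24,.05,z0,.18);platefit(8,.44,.68,-.24,.05,z0,.18)
C=cloud(s)
q=lambda u,v:(int(290+u/6),int(230+v/6))
for u,v in((120,380),(400,310),(160,460),(450,400),(220,570),(490,500),(270,610),(500,560),(300,620)):
    a=q(u,v);print(u,v,drv(np.median(C[a[1]-1:a[1]+2,a[0]-1:a[0]+2].reshape(-1,3),0)).round(4))
```

```text
plate n 1799 c drv [-0.0394 -0.0019  0.108 ] n drv [0.188 0.005 0.982] tilt 10.81 roll 0.27
plate n 2863 c drv [-0.0201 -0.0016  0.1134] n drv [0.209 0.004 0.978] tilt 12.06 roll 0.26
plate n 1322 c drv [-0.0528 -0.0015  0.1106] n drv [0.203 0.007 0.979] tilt 11.7 roll 0.41
plate n 2406 c drv [-0.028  -0.0018  0.1154] n drv [0.196 0.005 0.981] tilt 11.31 roll 0.27
plate n 751 c drv [-0.0707 -0.0036  0.1145] n drv [0.229 0.007 0.973] tilt 13.26 roll 0.42
plate n 2031 c drv [-0.034  -0.002   0.1167] n drv [0.186 0.007 0.982] tilt 10.74 roll 0.4
120 380 [-0.055  -0.054   0.1114]
400 310 [-0.0589  0.047   0.1126]
160 460 [-0.0258 -0.0523  0.1029]
450 400 [-0.0219  0.0506  0.103 ]
220 570 [ 0.0193 -0.0487  0.0938]
490 500 [0.0153 0.0469 0.0947]
270 610 [ 0.0358 -0.0369  0.0908]
500 560 [0.0393 0.04   0.0906]
300 620 [ 0.0433 -0.0301  0.0902]
```

```bash
python3 -c "
from d import *
R0=rot(manip.get_state()['ee_rot']);print(R0.inv().apply(DX),R0.inv().apply(Z),R0.inv().apply(DY))"
python3 -m crank '[[-0.06,0,-0.08,0,0,0,0],[-0.06,0,-0.08,0,0,0,0]]'
```

```text
[ 0.80900545  0.02387333 -0.58731614] [-0.58699058 -0.01964262 -0.80935544] [ 0.03085844 -0.999522    0.00187757]
clock: 10.45
position: [0.4997, -0.0587, 0.1158]
ee_rot: [-0.202, 0.741, -0.596, -0.234]
contact_force: [-0.0, 0.2, -3.8]
width: 0.0038
```

Now advancing along +DX in small steps, reading the force each time.

```bash
python3 -m crank '[[0.16,0,-0.12,0,0,0,0],[0.32,0,-0.23,0,0,0,0],[0.32,0,-0.23,0,0,0,0]]'; python3 -m crank '[[0.16,0,-0.12,0,0,0,0],[0.32,0,-0.23,0,0,0,0],[0.32,0,-0.23,0,0,0,0]]';  python3 -m crank '[[0.16,0,-0.12,0,0,0,0],[0.32,0,-0.23,0,0,0,0],[0.32,0,-0.23,0,0,0,0]]'
```

```text
clock: 10.82
position: [0.5004, -0.0628, 0.1158]
ee_rot: [-0.202, 0.741, -0.597, -0.234]
contact_force: [-0.0, -0.3, -2.8]
width: 0.0038
clock: 11.2
position: [0.5012, -0.0666, 0.1157]
ee_rot: [-0.202, 0.741, -0.597, -0.234]
contact_force: [0.5, -0.2, -2.4]
width: 0.0038
clock: 11.58
position: [0.502, -0.0705, 0.1157]
ee_rot: [-0.202, 0.741, -0.597, -0.234]
contact_force: [-0.7, 0.6, -2.7]
width: 0.0043
```

```bash
python3 -m crank '[[0.16,0,-0.12,0,0,0,0],[0.32,0,-0.23,0,0,0,0],[0.32,0,-0.23,0,0,0,0]]'
python3 - <<'E'
from d import *
snap(10,(290,230,430,350),(330,120,430,220),6)
s=load("side10.npz");C=cloud(s)
q=lambda u,v:(int(290+u/6),int(230+v/6))
for u,v in((120,390),(400,320),(160,470),(450,410),(220,580),(490,510),(240,620)):
    a=q(u,v);print(u,v,drv(np.median(C[a[1]-1:a[1]+2,a[0]-1:a[0]+2].reshape(-1,3),0)).round(4))
E
```

```text
clock: 11.95
position: [0.5029, -0.0744, 0.1157]
ee_rot: [-0.202, 0.741, -0.597, -0.234]
contact_force: [0.0, 0.4, -2.9]
width: 0.004
120 390 [-0.0486 -0.0568  0.1123]
400 320 [-0.0513  0.044   0.1139]
160 470 [-0.0182 -0.0552  0.1053]
450 410 [-0.0146  0.0466  0.1048]
220 580 [ 0.0242 -0.0507  0.0966]
490 510 [0.0256 0.0411 0.0983]
240 620 [ 0.0413 -0.0491  0.0931]
```

View pics/side10.png

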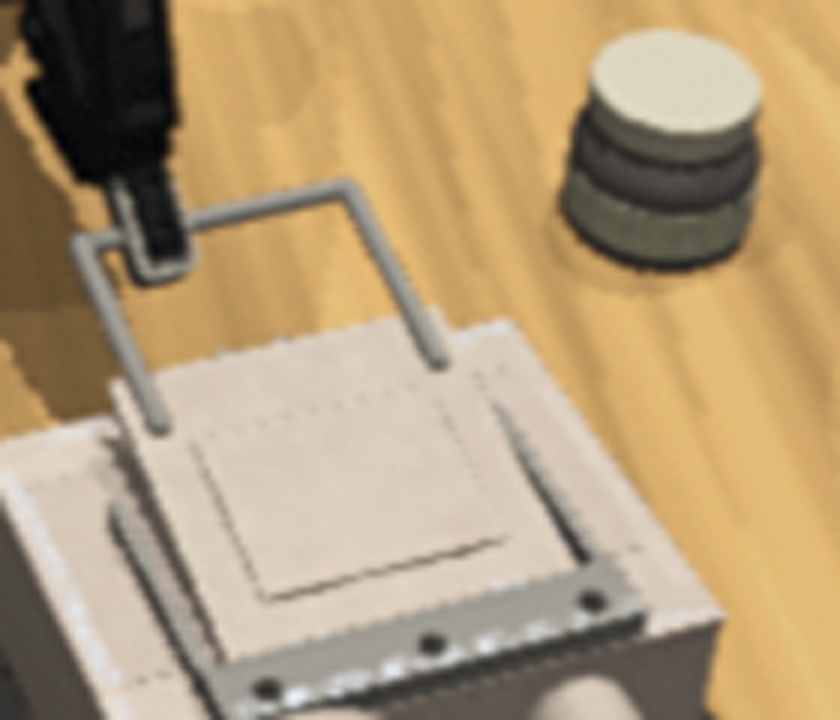

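View pics/top10.png

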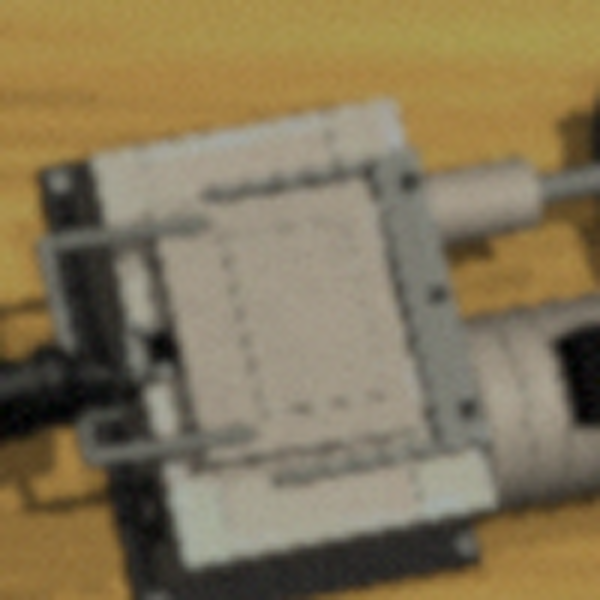

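```bash
python3 -m crank '[[0.12,0,-0.09,0,0,0,0],[0.16,0,-0.12,0,0,0,0],[0.16,0,-0.12,0,0,0,0]]'; python3 -m crank '[[0.12,0,-0.09,0,0,0,0],[0.16,0,-0.12,0,0,0,0],[0.16,0,-0.12,0,0,0,0]]';python3 -m crank '[[0.08,0,-0.06,0,0,0,0],[0.08,0,-0.06,0,0,0,0]]'
```

```text
clock: 12.42
position: [0.5033, -0.0762, 0.1158]
ee_rot: [-0.202, 0.741, -0.596, -0.234]
contact_force: [-0.2, -0.1, -2.5]
width: 0.0042
clock: 12.8
position: [0.5035, -0.0779, 0.1157]
ee_rot: [-0.202, 0.741, -0.596, -0.234]
contact_force: [-1.6, 3.7, -1.0]
width: 0.0037
clock: 13.05
position: [0.5031, -0.0783, 0.1151]
ee_rot: [-0.202, 0.74, -0.597, -0.235]
contact_force: [-4.8, 7.9, -1.2]
width: 0.0044
```

```bash
python3 -m crank '[[-0.12,0,0.09,0,0,0,0],[-0.12,0,0.09,0,0,0,0]]' 50; python3 -m crank '[[0.22,0,0.46,0,0,0,0],[0.43,0,0.93,0,0,0,0],[0.43,0,0.93,0,0,0,0]]'
python3 - <<'E'
from d import *
st=manip.get_state();print(st["qpos"].round(2))
snap(11,(290,230,430,350),(330,120,430,220),6)
s=load("side11.npz");C=cloud(s)
q=lambda u,v:(int(290+u/6),int(230+v/6))
for u,v in((120,400),(400,340),(160,480),(450,420),(220,590),(490,510),(240,630)):
    a=q(u,v);print(u,v,drv(np.median(C[a[1]-1:a[1]+2,a[0]-1:a[0]+2].reshape(-1,3),0)).round(4))
E
```

```text
clock: 13.3
position: [0.5039, -0.0776, 0.1159]
ee_rot: [-0.201, 0.741, -0.596, -0.234]
contact_force: [-0.4, 2.0, -1.1]
width: 0.0037
clock: 13.68
position: [0.5033, -0.0757, 0.1052]
ee_rot: [-0.201, 0.741, -0.597, -0.234]
contact_force: [0.1, 0.1, -2.4]
width: 0.0038
[ 0.31  0.47  2.05 -1.11  1.12 -0.67]
120 400 [-0.0532 -0.0527  0.1037]
400 340 [-0.0511  0.0458  0.1052]
160 480 [-0.0176 -0.0553  0.1006]
450 420 [-0.0153  0.0482  0.0996]
220 590 [ 0.0269 -0.0516  0.0945]
490 510 [0.0237 0.0425 0.0974]
240 630 [ 0.0432 -0.0501  0.0925]
```

View pics/side11.png

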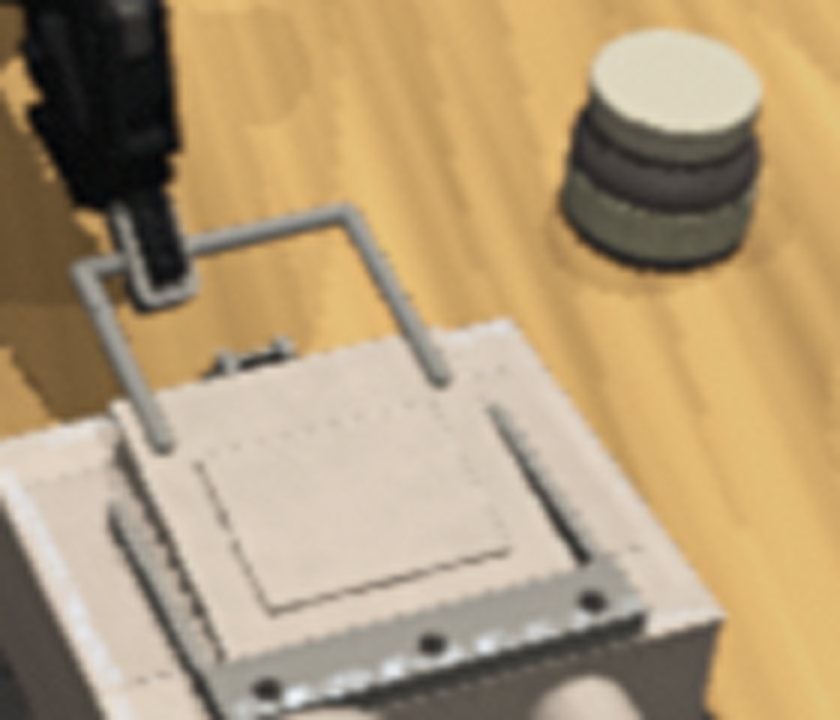

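```bash
python3 -m crank '[[0.22,0,0.42,0,0,0,0],[0.43,0,0.83,0,0,0,0],[0.43,0,0.83,0,0,0,0]]';  python3 -m crank '[[0.23,0,0.4,0,0,0,0],[0.47,0,0.81,0,0,0,0],[0.47,0,0.81,0,0,0,0]]'
```

```text
clock: 14.15
position: [0.5034, -0.0748, 0.0966]
ee_rot: [-0.201, 0.741, -0.597, -0.234]
contact_force: [1.0, -5.1, -0.7]
width: 0.004
clock: 14.52
position: [0.5032, -0.0737, 0.0868]
ee_rot: [-0.201, 0.741, -0.597, -0.234]
contact_force: [1.8, -6.5, -1.3]
width: 0.0041
```

```bash
python3 -m crank '[[0.27,0,0.38,0,0,0,0],[0.55,0,0.76,0,0,0,0],[0.55,0,0.76,0,0,0,0]]'
python3 - <<'E'
from d import *
st=manip.get_state();print(st["qpos"].round(2))
snap(12,(290,230,430,350),(330,120,430,220),6)
s=load("side12.npz");C=cloud(s)
q=lambda u,v:(int(290+u/6),int(230+v/6))
for u,v in((120,430),(400,370),(160,480),(450,420),(220,590),(490,510),(240,630)):
    a=q(u,v);print(u,v,drv(np.median(C[a[1]-1:a[1]+2,a[0]-1:a[0]+2].reshape(-1,3),0)).round(4))
E
```

```text
clock: 14.9
position: [0.5033, -0.0734, 0.0782]
ee_rot: [-0.201, 0.741, -0.597, -0.233]
contact_force: [-0.8, 0.1, 4.8]
width: 0.0039
[ 0.31  0.52  2.07 -1.14  1.09 -0.6 ]
120 430 [-0.0582 -0.0524  0.0834]
400 370 [-0.0551  0.0476  0.0877]
160 480 [-0.0283 -0.0508  0.0897]
450 420 [-0.0249  0.0534  0.0881]
220 590 [ 0.0217 -0.0495  0.0899]
490 510 [0.0183 0.046  0.091 ]
240 630 [ 0.0414 -0.0491  0.0898]
```

View pics/side12.png

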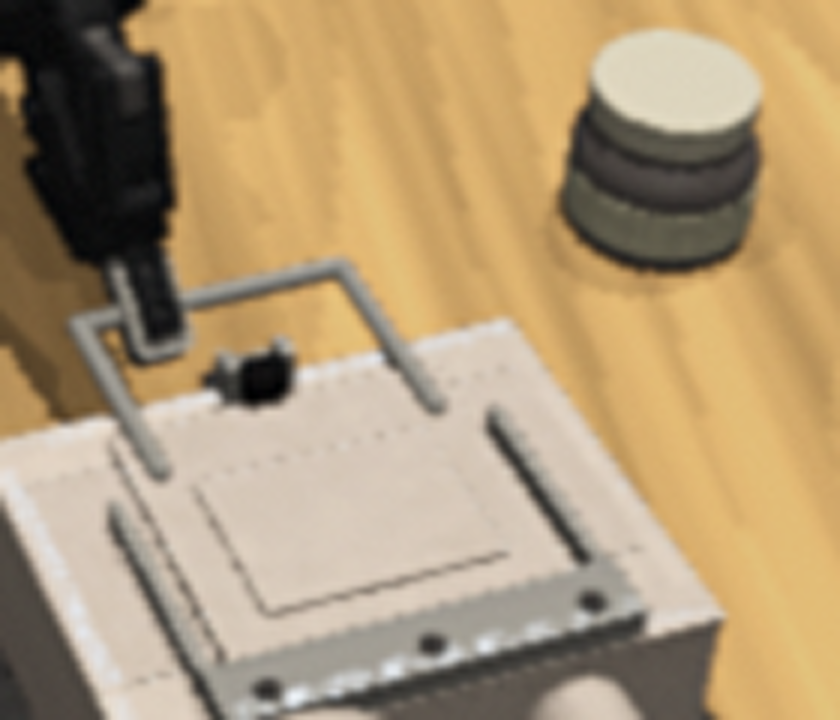

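View pics/top12.png

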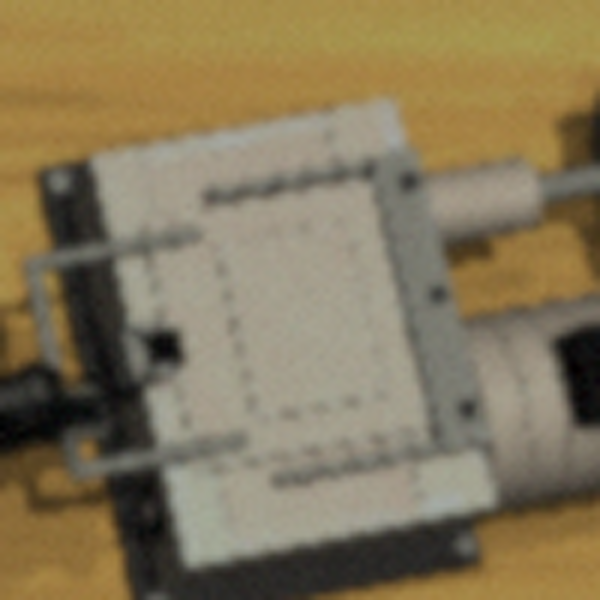

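```bash
python3 -m crank '[[0.06,0,0.08,0,0,0,0],[0.1,0,0.14,0,0,0,0],[0.1,0,0.14,0,0,0,0]]'; python3 -m crank '[[-0.12,0,-0.16,0,0,0,0],[-0.12,0,-0.16,0,0,0,1],[-0.12,0,-0.16,0,0,0,2.5],[-0.12,0,-0.16,0,0,0,2.5],[-0.12,0,-0.16,0,0,0,2.5]]'
python3 -c "
from d import *
R0=rot(manip.get_state()['ee_rot']);print(R0.inv().apply(-DX),R0.as_matrix()[:,0])"
```

```text
clock: 15.38
position: [0.5033, -0.0734, 0.0773]
ee_rot: [-0.201, 0.741, -0.597, -0.233]
contact_force: [-1.9, 2.2, 8.9]
width: 0.0037
clock: 16.0
position: [0.5036, -0.0729, 0.0776]
ee_rot: [-0.202, 0.741, -0.596, -0.234]
contact_force: [0.3, -0.4, -0.5]
width: 0.0253
[-0.80847491 -0.02412044  0.58803616] [ 0.17928542 -0.78895728 -0.58771009]
```

```bash
python3 -m crank '[[-1.5,0,0,0,0,0,2.5],[-3,0,0,0,0,0,2.5],[-5,0,0,0,0,0,2.5],[-8,0,0,0,0,0,2.5],[-11,0,0,0,0,0,2.5]]';python3 -m crank '[[-3,0,-3,0,0,0,2.5],[-3,0,-3,0,0,0,2.5]]'
python3 - <<'E'
from d import *
snap(13,(290,230,430,350),(330,120,430,220),6)
for n in("side","top"): cv2.imwrite(f"pics/{n}13f.png",load(f"{n}13.npz")["color"])
s=load("side13.npz");C=cloud(s)
q=lambda u,v:(int(290+u/6),int(230+v/6))
for u,v in((140,450),(400,380),(160,480),(450,420),(220,590),(490,510),(240,630)):
    a=q(u,v);print(u,v,drv(np.median(C[a[1]-1:a[1]+2,a[0]-1:a[0]+2].reshape(-1,3),0)).round(4))
d,C,m=platefit(13,.44,.66,-.21,-.10,.084,.094)
E
```

```text
clock: 16.62
position: [0.4833, 0.0154, 0.1438]
ee_rot: [-0.202, 0.741, -0.596, -0.234]
contact_force: [0.5, 0.4, 1.1]
width: 0.0254
clock: 16.88
position: [0.4827, 0.0222, 0.1876]
ee_rot: [-0.204, 0.742, -0.595, -0.233]
contact_force: [1.0, 0.2, -0.2]
width: 0.0251
140 450 [-0.0415 -0.0524  0.0908]
400 380 [-0.049   0.0446  0.0884]
160 480 [-0.0287 -0.0505  0.0892]
450 420 [-0.0241  0.053   0.0885]
220 590 [ 0.02   -0.0489  0.0868]
490 510 [0.0165 0.0469 0.0881]
240 630 [ 0.0402 -0.0485  0.0885]
plate n 2432 c drv [-0.0044 -0.0059  0.0887] n drv [-0.023 -0.013  1.   ] tilt -1.33 roll -0.75
```

View pics/side13.png

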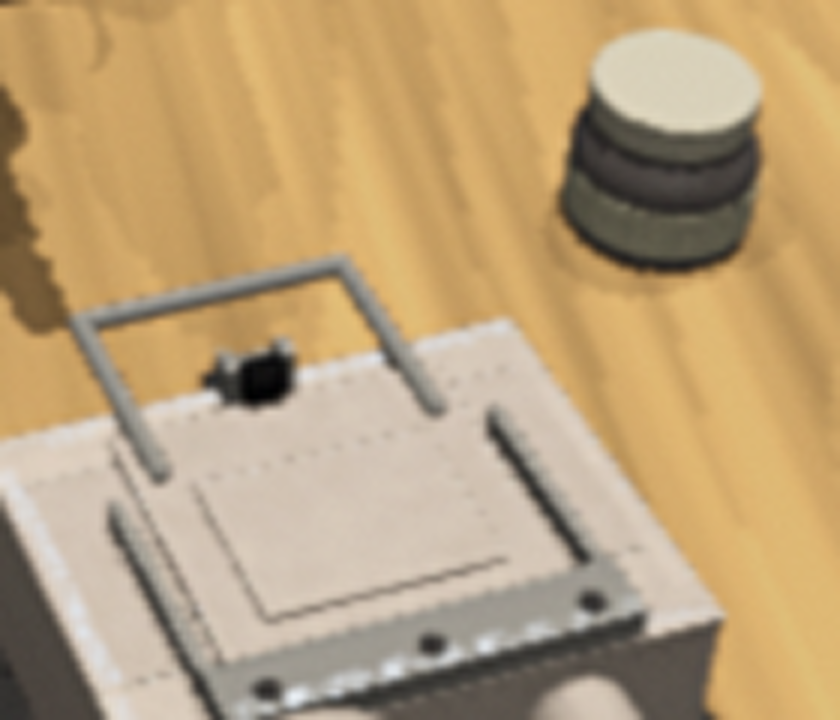

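View pics/top13.png

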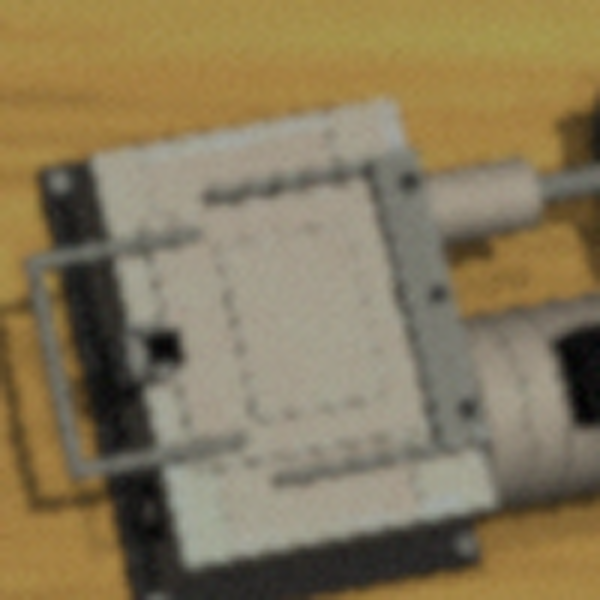

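View pics/side13f.png

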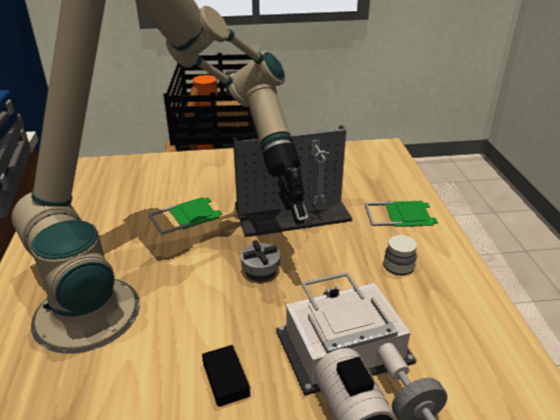

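Run:
```python
from d import *
s=load("side13.npz");t=load("top13.npz")
q=lambda u,v:(290+u/6-.4,230+v/6-.4);w=lambda u,v:(330+u/6-.4,120+v/6-.4)
for n,d,p in(("sL",s,q(78,322)),("sR",s,q(343,263)),("tR",t,w(33,263)),("tL",t,w(78,470))): print(n,drv(ray(d,p,.09)).round(4))
C=cloud(s)
Cd=np.array([drv(p) for p in C.reshape(-1,3)]).reshape(C.shape)
for x0 in(-.066,-.062,-.050,-.044,-.03,0):
    for sg in(-1,1):
        m=(abs(Cd[...,0]-x0)<.003)&(abs(Cd[...,1]-sg*.035)<.012)&(Cd[...,2]>.07); print(x0,sg,m.sum(),np.median(Cd[m][:,2]).round(4),end=" | ")
    print()
# bystanders
for n in("side","top"):
    a=load(f"{n}0.npz")["color"].astype(int);b=load(f"{n}13.npz")["color"].astype(int)
    dd=(abs(a-b).max(2)>60).astype(np.uint8)*255;cv2.imwrite(f"pics/diff{n}.png",dd)
```

```text
sL [-0.1088 -0.0505  0.09  ]
sR [-0.1093  0.0502  0.09  ]
tR [-0.1075  0.0524  0.09  ]
tL [-0.1062 -0.0471  0.09  ]
-0.066 -1 18 0.0838 | -0.066 1 25 0.0834 | 
-0.062 -1 18 0.0839 | -0.062 1 21 0.0842 | 
-0.05 -1 22 0.089 | -0.05 1 27 0.0883 | 
-0.044 -1 25 0.088 | -0.044 1 22 0.0884 | 
-0.03 -1 25 0.088 | -0.03 1 25 0.0879 | 
0 -1 22 0.0903 | 0 1 26 0.0905 |
```

View pics/diffside.png

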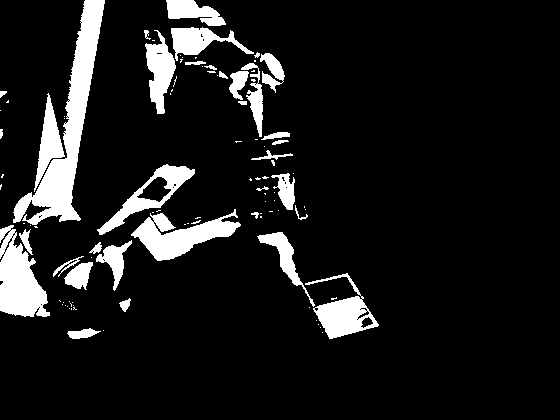

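```bash
python3 -m crank '[[0,0,0,0,0,0,2.5]]'; python3 -c "
from rig import manip
print(manip.sign_off())"
```

```text
clock: 17.1
position: [0.4809, 0.02, 0.1839]
ee_rot: [-0.201, 0.741, -0.597, -0.234]
contact_force: [-0.6, -0.4, -0.8]
width: 0.0252
the job is handed in; nothing more can be done
None
```

The cover is shut on the case, and I handed the job in at about 17 s. The sign-off gives no verdict.

**What I did:**
- I pinched the bar beside the hook, lifted the cover about 36 mm, and drew it out past the tip.
- I tilted the cover to about 12° and slid the tabs under the keeper until they touched the back wall, feeling about 9 N.
- I backed off 1.5 mm, swung the cover down and pressed its front edge past the roller, with about 9 N at the tool. Then I let go and backed away.

**Last checks:**
- **Plate:** its top measures about 89 mm high, which is the deck plus the 4 mm plate, level within about 1.5°.
- **Tabs and edge:** the grip bar sits at drive x ≈ −108 mm, where −107 mm is shut, so the tab ends are at about 71 mm. I judged the front edge to be under the roller from the pictures and the flat plate.
- **Bystanders:** the before/after side picture shows no change at the spanner, chuck, tub or bit case.
- **Robot:** it is clear of everything, with the force reading near zero.

**What disagreed:** my first fix of the drive was about 2 cm off sideways, because the case is not symmetric about the opening. I corrected it from the opening, keeper and roller before going near the case. The tilt measured in the pictures also ran 2–4° steeper than I had commanded, and I compensated for that.

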